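Find the slack screw on the cheese press and mark it

TASK

One of the three screws of the cheese press has gone slack: from the robot's left to its right, push each crank's knob clockwise to feel whether it gives, gently so that the tight ones are not forced, and turn the one that gives on clockwise by at least 30 degrees to be sure. When all three have been felt, take the wooden marker peg from its stand and put it fully down in the socket behind the slack screw, let go, and leave everything else where it is.

Things in the scene. Friction and masses are not known exactly. Their poses are not given: they have to be found in the camera images.
- press: Fixed three-screw bench cheese press: wooden base 140 x 440 mm, steel beam 100 mm (x) by 400 mm (y), its flat top 200 mm above the table. Origin: centre of the underside; y runs along the beam, x points away from the robot at yaw 0. Cranks at y = +130, 0, -130 mm; rail with marker sockets along the far (+x) edge, flush with the top. One screw, not always the same, is slack; it does not show.
- hub_a (a point): Turning axis (vertical) of the left (+y in the press's frame) screw, 20 mm above the beam's top, at the height of its crank arm.
- knob_a (a point): Middle of the black upright knob of the left (+y in the press's frame) crank: post 22 mm in diameter, 45 mm tall (22 to 67 mm above the beam's top), 60 mm from the axis on the robot's side of it; fixed to the arm, it swings level with it, clockwise from above to tighten.
- socket_a (a point): Mouth centre of the marker socket behind the left (+y in the press's frame) screw, 75 mm beyond its axis: round vertical hole 20 mm in diameter with a 3 mm chamfer, 25 mm deep, in the wooden rail, mouth level with the beam's top.
- hub_b (a point): Turning axis (vertical) of the middle screw, 20 mm above the beam's top, at the height of its crank arm.
- knob_b (a point): Middle of the black upright knob of the middle crank: post 22 mm in diameter, 45 mm tall (22 to 67 mm above the beam's top), 60 mm from the axis on the robot's side of it; fixed to the arm, it swings level with it, clockwise from above to tighten.
- socket_b (a point): Mouth centre of the marker socket behind the middle screw, 75 mm beyond its axis: round vertical hole 20 mm in diameter with a 3 mm chamfer, 25 mm deep, in the wooden rail, mouth level with the beam's top.
- hub_c (a point): Turning axis (vertical) of the right (-y in the press's frame) screw, 20 mm above the beam's top, at the height of its crank arm.
- knob_c (a point): Middle of the black upright knob of the right (-y in the press's frame) crank: post 22 mm in diameter, 45 mm tall (22 to 67 mm above the beam's top), 60 mm from the axis on the robot's side of it; fixed to the arm, it swings level with it, clockwise from above to tighten.
- socket_c (a point): Mouth centre of the marker socket behind the right (-y in the press's frame) screw, 75 mm beyond its axis: round vertical hole 20 mm in diameter with a 3 mm chamfer, 25 mm deep, in the wooden rail, mouth level with the beam's top.
- stand: Fixed wooden stand 70 x 170 x 40 mm with two 20 mm holes, 30 mm deep, at y = +45 and -45 mm; origin: centre of the underside. One hole holds the marker peg, the other the cheese trier.
- marker_grip (a point): Centre of the thick upper part of the turned wooden marker peg: 28 mm in diameter, from 33 to 75 mm above the peg's foot; this point lies 54 mm above the foot; z is the peg's long axis. Below it is a shank 16 mm in diameter, 31 mm long, with a chamfered foot. It weighs about 30 g and stands upright in the stand, foot 10 mm above the table.
- marker_foot (a point): Centre of the underside of the marker peg's shank.
- trier: Cheese trier standing in the other hole of the stand: steel rod 14 mm in diameter with a dark wooden cross handle 70 mm long, topping out 110 mm above the table; origin: its lower end. To be left alone.
- cheese_1: Small tan cheese, 84 mm across, 40 mm tall; loose on the table, to be left alone. Origin: on its underside.
- cheese_2: Small grey cheese, 84 mm across, 32 mm tall; loose on the table, to be left alone. Origin: on its underside.
- brush: Rind brush lying down, about 200 mm long; loose on the table, to be left alone. Origin: on its underside.
- hoop: Empty white mould hoop, 100 mm across, 60 mm tall; loose on the table, to be left alone. Origin: on its underside.
- bowl: Steel bowl, 120 mm across, 50 mm tall; loose on the table, to be left alone. Origin: on its underside.
- jar: Amber jar, 60 mm across, 90 mm tall; loose on the table, to be left alone. Origin: on its underside.
- crank_a: The left (+y in the press's frame) crank: hub, 16 mm wide arm, knob. Origin on the axis at the beam's top; -x points to the knob. It cannot go anticlockwise of its start. If tight it gives a few mm at the knob, then stands like a wall; if slack it starts at about 4 N square on the knob and turns on at that drag, up to a stop at 1.6 rad. Over 35 N on it, both fingers of a pinch added up, damages it.
- crank_b: The middle crank: hub, 16 mm wide arm, knob. Origin on the axis at the beam's top; -x points to the knob. It cannot go anticlockwise of its start. If tight it gives a few mm at the knob, then stands like a wall; if slack it starts at about 4 N square on the knob and turns on at that drag, up to a stop at 1.6 rad. Over 35 N on it, both fingers of a pinch added up, damages it.
- crank_c: The right (-y in the press's frame) crank: hub, 16 mm wide arm, knob. Origin on the axis at the beam's top; -x points to the knob. It cannot go anticlockwise of its start. If tight it gives a few mm at the knob, then stands like a wall; if slack it starts at about 4 N square on the knob and turns on at that drag, up to a stop at 1.6 rad. Over 35 N on it, both fingers of a pinch added up, damages it.
Things that resemble listed ones, but are neither listed nor needed, are in the scene too. What is meant by the part that bears marker_grip is not grey, and is the smaller of those in its own colour.

How it is judged (in metres and radians):
On the way, in this order (a step that is already met when the one before it is completed fails the run):
1. the left crank has been felt: pushed with over 2.5 N (contact force between the fingers and crank_a above 2.5 N), for 0.05 s.
2. the middle crank has been felt: pushed with over 2.5 N (contact force between the fingers and crank_b above 2.5 N), for 0.05 s.
3. the right crank has been felt: pushed with over 2.5 N (contact force between the fingers and crank_c above 2.5 N), for 0.05 s.
4. the marker peg is down in the socket behind the slack screw ((((distance of knob_a from where it was at the start of the episode above 0.025 m and distance of each of knob_b, knob_c from where it was at the start of the episode below 0.014 m) and (horizontal distance between marker_foot and socket_a below 0.005 m and z of marker_foot in the frame of socket_a below -0.02 m and angle between marker_grip's own z axis and vertical below 0.15 rad)) or ((distance of knob_b from where it was at the start of the episode above 0.025 m and distance of each of knob_a, knob_c from where it was at the start of the episode below 0.014 m) and (horizontal distance between marker_foot and socket_b below 0.005 m and z of marker_foot in the frame of socket_b below -0.02 m and angle between marker_grip's own z axis and vertical below 0.15 rad)) or ((distance of knob_c from where it was at the start of the episode above 0.025 m and distance of each of knob_a, knob_b from where it was at the start of the episode below 0.014 m) and (horizontal distance between marker_foot and socket_c below 0.005 m and z of marker_foot in the frame of socket_c below -0.02 m and angle between marker_grip's own z axis and vertical below 0.15 rad)))), for 0.2 s.
At the end, for the whole second after the job is handed in: Slack knob turned clockwise more than 25 mm from its start (30 degrees is 31 mm), the other two within 14 mm of theirs; the marker peg released and at rest in the socket behind the slack screw, foot over 20 mm below the mouth, within 5 mm of centre, upright within 0.15 rad ((((distance of knob_a from where it was at the start of the episode above 0.025 m and distance of each of knob_b, knob_c from where it was at the start of the episode below 0.014 m) and (horizontal distance between marker_foot and socket_a below 0.005 m and z of marker_foot in the frame of socket_a below -0.02 m and angle between marker_grip's own z axis and vertical below 0.15 rad)) or ((distance of knob_b from where it was at the start of the episode above 0.025 m and distance of each of knob_a, knob_c from where it was at the start of the episode below 0.014 m) and (horizontal distance between marker_foot and socket_b below 0.005 m and z of marker_foot in the frame of socket_b below -0.02 m and angle between marker_grip's own z axis and vertical below 0.15 rad)) or ((distance of knob_c from where it was at the start of the episode above 0.025 m and distance of each of knob_a, knob_b from where it was at the start of the episode below 0.014 m) and (horizontal distance between marker_foot and socket_c below 0.005 m and z of marker_foot in the frame of socket_c below -0.02 m and angle between marker_grip's own z axis and vertical below 0.15 rad))) and linear speed of marker below 0.02 m/s); the robot touches nothing.
It fails at once if a crank is forced: more than 35 N on it (contact force between any of the fingers, the arm and crank_a above 35 N or contact force between any of the fingers, the arm and crank_b above 35 N or contact force between any of the fingers, the arm and crank_c above 35 N).
It fails at once if a bystander on the table is shifted by more than 25 mm (distance of any of cheese_1, cheese_2, brush, hoop, bowl, jar from where it was at the start of the episode above 0.025 m).
It fails at once if the trier is pulled out or shifted by more than 15 mm (distance of trier from where it was at the start of the episode above 0.015 m).
It also fails if it takes over 72 s, if anything falls off the work surface, if the arm or the gripper's body presses on something with over 40 N, if the wrist force passes 120 N, or if a joint passes its speed limit or range.

ROBOT

A 6-joint arm with a two-finger parallel gripper is mounted at the origin on the work surface. World frame = base frame: x ahead of the robot, y to its left, z up, the work surface at z = 0. Lengths are in mm, angles in rad, forces in N, time in s.
With the tool pointing down it reaches from about 325 to 850 mm from the base axis. Payload 4.4 kg.
Tool frame: the origin (TCP) lies at the very end of the fingers, on their centre line; the grasp point (between the pads) lies 19 mm behind it; y points along the fingers, z is the direction in which the jaws open and shut, and the axes are right-handed (so a half turn about y gives the same grasp; the last joint's range is limited). The gripper opens to 94 mm and grips with 3 to 60 N. Pads are 16 mm wide; open, the fingers measure 119 mm over their backs; the gripper's body (75 mm by 177 mm) begins 78 mm behind the grasp point.
Start: joints at [1.014, 0.207, 1.542, -0, 1.393, -0.15], TCP at [227.521, 528.073, 183.647] pointing down, gripper open.
Joint ranges: [-2.73, 2.73], [-0.86, 2.22], [0.23, 2.46], [-1.11, 4.25], [0.08, 2.63], [-2.82, 2.82]. Speed limits (rad/s): [2.79, 2.79, 3.14, 3.14, 3.14, 3.14].

INTERFACE

Orientations are given as [roll, pitch, yaw] about the fixed x, y, z axes, in that order (R = Rz(yaw) Ry(pitch) Rx(roll)).
In Python, from bench import monitor, camera, r, spotter gives the robot as it stands.
- The arm moves only by the shell command python3 -m inch 'ROWS' [OPENING] [FORCE]. ROWS is JSON, a list of rows, each an object of numbers: "dx", "dy", "dz": the shift along the world's x, y, z in units of 50 mm (1.0 is 50 mm); "ax", "ay", "az": the turn, a rotation vector about the world's x, y, z in units of 8 degrees (1.0 is 8 degrees). A call has 1 to 12 rows; each row shifts and turns the pose as measured when the row begins; what a row does not reach is not made up. A row lasts 1/10 s, in which the tool goes at most 50 mm and 8.59 degrees, less where a joint would pass 70% of its speed; a pose out of reach is approached as far as the arm can. A call is refused whole if a number of a shift passes 1 or a number of a turn 1, either way. A call with a gripper value outside its range is refused whole. OPENING is the opening, from -1 (shut) to 1 (fully open), so that 0 is half open, set as the call begins (- or left out, the last holds). The fingers move at their own pace and stop on an object; FORCE is the grip in N (left out, the last holds). Time passes only in rows, so rows that do not move let the fingers close. It gives the time, the measured TCP pose, the force and the opening at its end, in the units of the state.
- monitor.observe(): the state, without advancing time (a new reading comes with each control period).
- camera(name): name is "side" or "top"; returns a dict with "image" (400x640x3 uint8, red, green, blue), "intrinsics" (3x3 intrinsics, pixels), "xyz" and "rotation" of the camera in the world. Camera axes: x right, y down, z forward; pixel columns grow to the right and rows downward; lengths in mm; the calibration is good to about 2 mm. A picture is of the moment at which its call begins. There is no depth.
- r.hand_in(): hands the job in, once; it reports no verdict.
Trained networks look in a picture, given as the dict that the camera call returned (one of the last four; its "shot" number tells which), for a name from the list of things; names that differ only in an ending like _2 or _b are one class to them, and where a whole thing is asked for, a point or a joint stands for the part that bears it (a point fixed in the world has none). Each returns a list of dicts, best first, with "confidence" (0 to 1); they miss things now and then, are a little off and sometimes report something else, mostly with a low value. They report only what shows in the picture. A call takes as long as a camera call. They do not tell look-alikes from the thing itself.
- spotter.search_frame(target, picture): "bbox" ([left, top, right, bottom] in pixels, round what is visible of it).
- spotter.place_of(target, picture): "xy" ([column, row] in pixels: a listed point, or the origin of a listed thing).
The state is a dict: "t": time; "q": joint angles; "qvel": joint speeds; "joint_torque": joint torques, N m; "tcp_pos": TCP position; "ee_rot": TCP orientation; "ft_force": force on the tool from outside, world axes, zero at the start; "moment": the same for the moment, N m; "gripper_width": finger opening in mm.
Only numpy, scipy, OpenCV 4.12 (cv2) and the standard library are available. Lean on these libraries where they do the work, as an engineer would, in place of code of your own. Each camera call takes 0.05 s, during which the arm holds its last target.

## Working session

There is one attempt and no reset: what is moved stays moved. The work goes in short steps, Python scripts to look and compute and a shell command to move; the robot and the scene stay as the last step left them, time stands still between calls to the robot, and variables do not carry over. Pictures are saved under pics/ and viewed, and the job is handed in when it is done.

```bash
ls; mkdir -p pics
cat > h.py <<'E'
import numpy as np, cv2
from bench import monitor, camera, r, spotter
def shot(n,tag):
    p=camera(n); cv2.imwrite(f'pics/{tag}_{n}.png',cv2.cvtColor(p['image'],cv2.COLOR_RGB2BGR)); return p
def ray(p,uv):
    K=np.array(p['intrinsics']);d=np.linalg.inv(K)@np.array([uv[0],uv[1],1.]);d=np.array(p['rotation'])@d
    return np.array(p['xyz']),d/np.linalg.norm(d)
def onz(p,uv,z):
    o,d=ray(p,uv);return o+d*(z-o[2])/d[2]
def tri(a,ua,b,ub):
    o1,d1=ray(a,ua);o2,d2=ray(b,ub)
    A=np.stack([d1,-d2],1);s=np.linalg.lstsq(A,o2-o1,rcond=None)[0]
    x,y=o1+s[0]*d1,o2+s[1]*d2
    return (x+y)/2,np.linalg.norm(x-y)
def proj(p,X):
    c=np.array(p['rotation']).T@(np.array(X)-np.array(p['xyz']));c=np.array(p['intrinsics'])@c;return c[:2]/c[2]
E
python3 - <<'E'
from h import *
s=monitor.observe();print({k:np.round(v,3).tolist() for k,v in s.items()})
ps={n:shot(n,'s0') for n in('top','side')}
for n,p in ps.items():
    print(n,np.array(p['xyz']).round(1),np.array(p['rotation']).round(3).tolist(),p['intrinsics'])
    for t in('hub_a','knob_a','socket_a','marker_grip','marker_foot','trier','press','stand'):
        print(n,t,[(np.round(d['xy'],1).tolist(),round(d['confidence'],2)) for d in spotter.place_of(t,p)])
    print([(np.round(d['bbox'],0).tolist(),round(d['confidence'],2)) for d in spotter.search_frame('marker_grip',p)])
E
```

```text
pics
{'t': 0.0, 'q': [1.013, 0.207, 1.543, 0.0, 1.393, -0.151], 'qvel': [0.001, 0.003, 0.0, 0.001, 0.001, -0.0], 'joint_torque': [-0.001, -37.087, -28.142, 0.07, 0.036, -0.0], 'tcp_pos': [227.077, 527.353, 182.506], 'ee_rot': [-1.573, 0.0, -0.407], 'ft_force': [-1.146, -0.428, 0.073], 'moment': [0.068, -0.005, 0.004], 'gripper_width': 94.109}
top [ 320.5   13.8 1370.9] [-2.988, -0.004, -1.566] [[421.95898168   0.         314.17648701]
 [  0.         421.95898168 205.08400752]
 [  0.           0.           1.        ]]
top hub_a [([296.3, 185.9], 0.85), ([341.7, 180.7], 0.81), ([250.2, 194.1], 0.72)]
top knob_a [([348.8, 202.0], 0.74), ([254.6, 215.3], 0.72), ([302.0, 208.6], 0.62)]
top socket_a [([247.3, 173.2], 0.96), ([290.8, 162.4], 0.64), ([339.2, 156.1], 0.57), ([424.2, 217.2], 0.27)]
top marker_grip [([436.3, 253.2], 0.56), ([303.1, 203.9], 0.55), ([415.5, 221.1], 0.51), ([402.2, 179.8], 0.45), ([423.5, 217.4], 0.41)]
top marker_foot [([431.1, 252.0], 0.74), ([346.0, 182.3], 0.66), ([397.3, 182.9], 0.52), ([341.0, 178.8], 0.38)]
top trier [([437.3, 216.9], 0.67), ([247.6, 172.2
[... 525 characters left out ...]
knob_a [([323.5, 194.0], 0.92), ([291.2, 144.0], 0.74), ([307.6, 162.9], 0.68), ([375.0, 198.2], 0.37)]
side socket_a [([336.3, 149.3], 0.89), ([376.9, 196.9], 0.81), ([353.2, 170.7], 0.6)]
side marker_grip [([388.3, 299.7], 0.9), ([296.3, 354.7], 0.89), ([335.8, 324.7], 0.79), ([427.6, 367.9], 0.72), ([251.5, 189.0], 0.48)]
side marker_foot [([382.8, 324.9], 0.87), ([334.1, 344.1], 0.74), ([294.4, 378.7], 0.61), ([335.6, 328.4], 0.52)]
side trier [([357.0, 376.2], 0.89)]
side press [([323.8, 233.6], 0.76)]
side stand [([345.4, 360.7], 0.72)]
[([331.0, 314.0, 346.0, 340.0], 0.68), ([344.0, 335.0, 380.0, 372.0], 0.62), ([377.0, 284.0, 396.0, 323.0], 0.6), ([286.0, 338.0, 306.0, 382.0], 0.59)]
```

```bash
python3 - <<'E'
s=open('h.py').read()
s=s.replace("np.array(p['rotation'])","rot(p)")
s=s.replace("def shot","from scipy.spatial.transform import Rotation as Rn\ndef rot(p): return Rn.from_euler('xyz',p['rotation']).as_matrix()\ndef shot",1)
open('h.py','w').write(s)
E
python3 - <<'E'
import cv2
for n,(a,b,c,d) in {'top':(130,280,200,480),'side':(120,400,220,480)}.items():
    i=cv2.imread(f'pics/s0_{n}.png'); cv2.imwrite(f'pics/s0c_{n}.png',cv2.resize(i[a:b,c:d],None,fx=2.5 if n=='top' else 2.1,fy=2.5 if n=='top' else 2.1,interpolation=cv2.INTER_CUBIC))
E
```

```text
(no output)
```

View pics/s0_side.png

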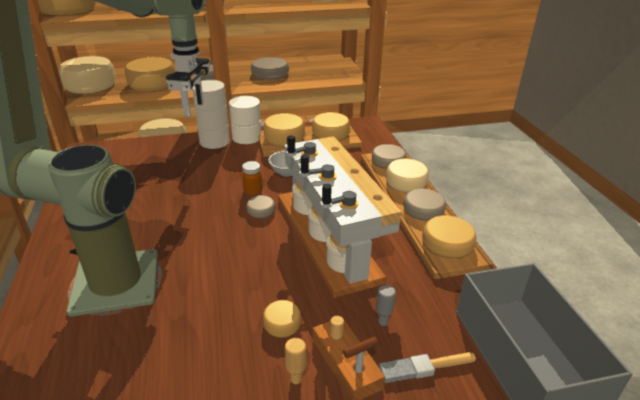

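View pics/s0_top.png

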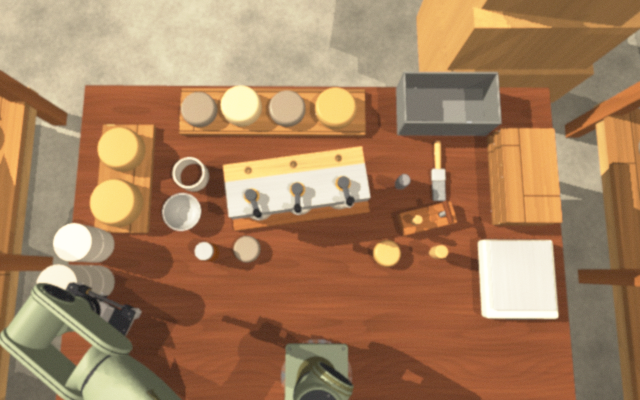

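```bash
sleep 1; ls pics
```

```text
s0_side.png
s0_top.png
s0c_side.png
s0c_top.png
```

The side view shows the cranks at about (291,144), (306,163), (326,194). The marker peg is in the stand at about (337,325), with the trier in front. A larger tan peg at (296,355) and a grey one at (386,300) are look-alikes. The top view agrees, with the marker at (417,220).

```bash
cat > fit.py <<'E'
from h import *
from scipy.optimize import least_squares
t=shot('top','s1');s=shot('side','s1')
def get(n,p,conf=.5): return [np.array(d['xy']) for d in spotter.place_of(n,p) if d['confidence']>conf]
obs=[]
th=sorted(get('hub_a',t),key=lambda v:v[0]);sh=sorted(get('hub_a',s),key=lambda v:v[1])
tk=sorted(get('knob_a',t),key=lambda v:v[0]);sk=sorted(get('knob_a',s),key=lambda v:v[1])
ts=sorted(get('socket_a',t),key=lambda v:v[0]);ss=sorted(get('socket_a',s),key=lambda v:v[1])
for nm,a,b in(('hub',th,sh),('knob',tk,sk),('sock',ts,ss)):
    print(nm,len(a),len(b))
    if len(a)==3==len(b):
        for i in range(3): 
            X,e=tri(t,a[i],s,b[i]);print(X.round(1),round(e,1))
L=dict(hub=(0,220),knob=(-60,244.5),sock=(75,200))
def res(v):
    c,sn=np.cos(v[2]),np.sin(v[2]);o=[]
    for nm,a,b in(('hub',th,sh),('knob',tk,sk),('sock',ts,ss)):
        for P,l in((t,a),(s,b)):
            if len(l)!=3: continue
            for i in range(3):
                x,z=L[nm];y=[130,0,-130][i]
                o+=list(proj(P,[v[0]+c*x-sn*y,v[1]+sn*x+c*y,z])-l[i])
    return np.array(o)
f=least_squares(res,[500,50,0.1],loss='soft_l1');print(f.x,np.abs(res(f.x)).reshape(-1,2).round(1).tolist())
v=f.x;c,sn=np.cos(v[2]),np.sin(v[2])
for nm,(x,z) in L.items():
    for y in(130,0,-130): print(nm,np.round([v[0]+c*x-sn*y,v[1]+sn*x+c*y,z],1))
print('marker',tri(t,[416.5,220.5],s,[337,321]))
for n in('marker_grip','marker_foot','trier','stand'):
    for P in(t,s): print(n,[(np.round(d['xy'],1).tolist(),round(d['confidence'],2)) for d in spotter.place_of(n,P)])
E
python3 fit.py
```

```text
hub 2 4
knob 3 3
[471.3 166.3 239.3] 1.6
[489.   50.4 246.7] 0.3
[509.1 -87.9 247.9] 8.1
sock 3 3
[604.3 203.2 195.8] 7.8
[619.8  74.1 189.3] 10.7
[644.2 -58.7 194.9] 0.6
[5.48390437e+02 5.60094742e+01 1.56602797e-01] [[3.5, 0.3], [1.4, 0.1], [2.6, 1.6], [1.9, 3.1], [0.4, 1.5], [1.2, 0.6], [2.5, 1.0], [2.4, 3.6], [0.8, 0.1], [1.4, 0.2], [0.1, 2.0], [0.0, 1.3]]
hub [528.1 184.4 220. ]
hub [548.4  56.  220. ]
hub [568.7 -72.4 220. ]
knob [468.8 175.1 244.5]
knob [489.1  46.7 244.5]
knob [509.4 -81.8 244.5]
sock [602.2 196.1 200. ]
sock [622.5  67.7 200. ]
sock [642.7 -60.7 200. ]
marker (array([ 477.90368498, -307.62725876,   74.0020379 ]), np.float64(5.0725965894957215))
marker_grip [([350.0, 199.8], 0.7), ([415.2, 219.5], 0.56), ([401.7, 183.0], 0.56), ([440.0, 252.7], 0.45), ([345.4, 181.4], 0.28)]
marker_grip [([429.3, 368.9], 0.68), ([386.7, 299.4], 0.66), ([336.9, 326.6], 0.52)]
marker_foot [([430.9, 250.7], 0.74), ([399.9, 188.1], 0.64)]
marker_foot [([296.1, 380.0], 0.85), ([380.6, 324.6], 0.62), ([336.2, 345.0], 0.59)]
trier [([185.3, 214.2], 0.69), ([437.6, 216.1], 0.68)]
trier [([355.6, 375.9], 0.97)]
stand [([420.6, 217.4], 0.82)]
stand [([344.1, 361.5], 0.94), ([336.4, 344.2], 0.62), ([308.8, 144.9], 0.25)]
```

Run:
```python
import cv2
i=cv2.imread('pics/s0_side.png'); cv2.imwrite('pics/c1.png',cv2.resize(i[280:400,270:430],None,fx=5,fy=5,interpolation=cv2.INTER_CUBIC))
i=cv2.imread('pics/s0_top.png'); cv2.imwrite('pics/c2.png',cv2.resize(i[130:270,220:460],None,fx=3.3,fy=3.3,interpolation=cv2.INTER_CUBIC))
```

```text
(no output)
```

View pics/c1.png

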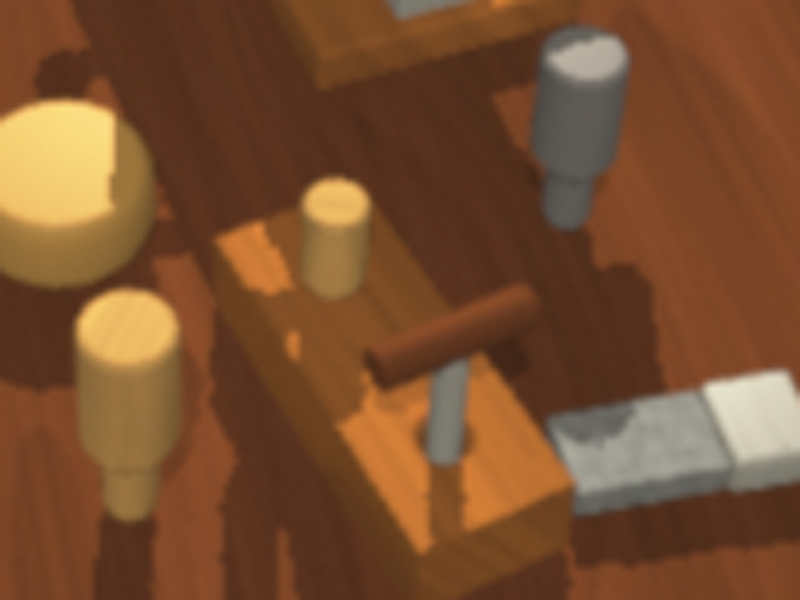

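View pics/c2.png

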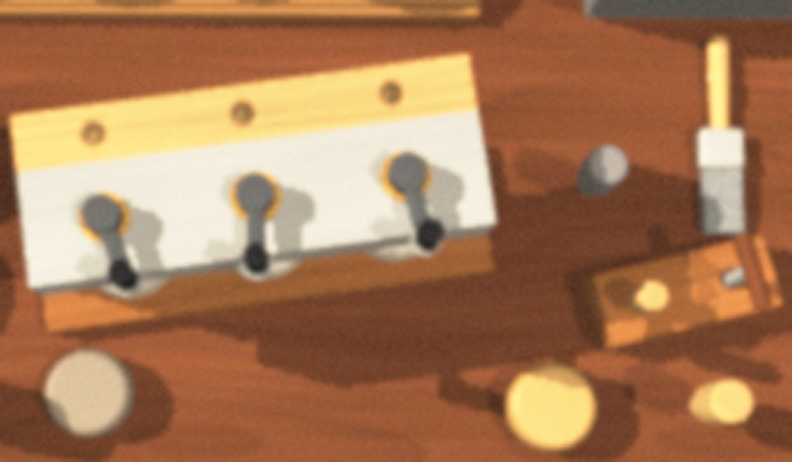

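Run:
```python
import cv2
i=cv2.imread('pics/s0_side.png'); cv2.imwrite('pics/c3.png',cv2.resize(i[130:230,270:410],None,fx=5.7,fy=5.7,interpolation=cv2.INTER_CUBIC))
```

```text
(no output)
```

View pics/c3.png

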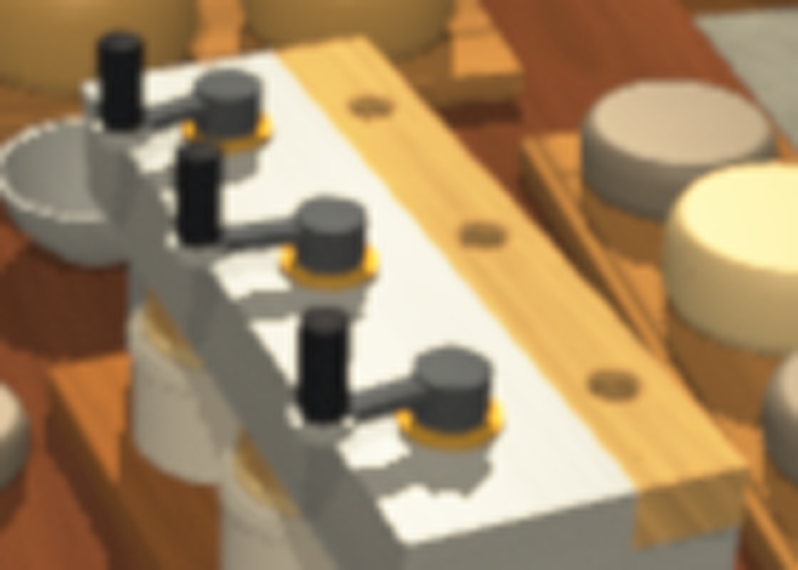

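```bash
cat > fit2.py <<'E'
from h import *
from scipy.optimize import least_squares
t=camera('top');s=camera('side')
T=[(248.2,170.0),(293.3,164.2),(338.5,157.9)];S=[(335.1,148.6),(354.7,171.2),(377.5,197.5)]
for a,b in zip(T,S):
    X,e=tri(t,a,s,b);print('sock',X.round(1),round(e,1))
def pt(v,x,y,z):
    c,sn=np.cos(v[2]),np.sin(v[2]);return np.array([v[0]+c*x-sn*y,v[1]+sn*x+c*y,z])
def res(v):
    return np.concatenate([proj(P,pt(v,75,y,200))-np.array(u) for P,l in((t,T),(s,S)) for u,y in zip(l,(130,0,-130))])
f=least_squares(res,[550,50,.15]);v=f.x;print(v,res(v).reshape(-1,2).round(1).tolist())
for y in(130,0,-130): print('hub',pt(v,0,y,220).round(1),'sock',pt(v,75,y,200).round(1),'knobnom',pt(v,-60,y,244).round(1))
KT=[(257.3,213.3),(297.6,208.2),(350.3,200.9)];KS=[(291.2,137),(304.9,156.3),(327,185.6)]
for a,b,y in zip(KT,KS,(130,0,-130)):
    X,e=tri(t,a,s,b)
    r_=least_squares(lambda q:np.concatenate([proj(t,[q[0],q[1],267])-a,proj(s,[q[0],q[1],267])-b]),X[:2])
    h=pt(v,0,y,0)[:2];d=r_.x-h
    print('knobtop',X.round(1),round(e,1),'z-fixed',r_.x.round(1),'arm',np.hypot(*d).round(1),'ang rel press',(np.arctan2(d[1],d[0])-v[2]-np.pi).round(3), r_.fun.round(1))
a,b=(417.6,219.7),(337.4,320.4)
print('marker',tri(t,a,s,b),onz(t,a,85),onz(s,b,85))
E
python3 fit2.py
```

```text
sock [604.9 199.2 193.1] 1.9
sock [623.2  70.4 192.9] 2.7
sock [641.7 -59.2 193.9] 1.6
[5.47380349e+02 5.64795766e+01 1.42179101e-01] [[0.9, -0.3], [1.1, -0.6], [1.0, -0.3], [-0.5, -1.5], [-0.6, -1.5], [-0.5, -1.4]]
hub [529.  185.2 220. ] sock [603.2 195.8 200. ] knobnom [469.6 176.7 244. ]
hub [547.4  56.5 220. ] sock [621.6  67.1 200. ] knobnom [488.  48. 244.]
hub [565.8 -72.2 220. ] sock [640.  -61.6 200. ] knobnom [506.4 -80.7 244. ]
knobtop [472.6 160.7 262.2] 5.4 z-fixed [472.  158.5] arm 62.9 ang rel press -5.988 [ 0.7 -1.  -1.1 -1.1]
knobtop [486.8  54.1 261.8] 5.2 z-fixed [486.2  51.8] arm 61.4 ang rel press -6.349 [ 0.9 -1.  -1.1 -1.2]
knobtop [507.2 -86.2 262.2] 5.4 z-fixed [506.9 -88.1] arm 61.0 ang rel press -6.161 [ 1.  -1.2 -1.1 -1.1]
marker (array([ 478.95984981, -309.90017683,   78.2471305 ]), np.float64(3.1881191496160124)) [ 476.54845663 -307.94769331   85.        ] [ 478.79397078 -315.70834754   85.        ]
```

```bash
python3 -m inch '[{"dz":0.9,"az":-0.9},{"dz":0.9,"az":-0.9},{"dz":0.9,"az":-0.9},{"dx":0.5,"dy":-0.8,"az":-0.9},{"dx":0.5,"dy":-0.8,"az":-0.9},{"dx":0.5,"dy":-0.8,"az":-0.9},{"dx":0.5,"dy":-0.8,"az":-0.9},{"dx":0.5,"dy":-0.8},{"dx":0.5,"dy":-0.8},{"dx":0.5,"dy":-0.8},{"dx":0.5,"dy":-0.8},{"dx":0.5,"dy":-0.8}]' -1 20
```

```text
schema error: expected keys dx, dy, dz, ax, ay, az
```

```bash
python3 -m inch '[{"dx":0,"dy":0,"dz":0.9,"ax":0,"ay":0,"az":-0.9},{"dx":0,"dy":0,"dz":0.9,"ax":0,"ay":0,"az":-0.9},{"dx":0,"dy":0,"dz":0.9,"ax":0,"ay":0,"az":-0.9},{"dx":0.5,"dy":-0.8,"dz":0,"ax":0,"ay":0,"az":-0.9},{"dx":0.5,"dy":-0.8,"dz":0,"ax":0,"ay":0,"az":-0.9},{"dx":0.5,"dy":-0.8,"dz":0,"ax":0,"ay":0,"az":-0.9},{"dx":0.5,"dy":-0.8,"dz":0,"ax":0,"ay":0,"az":-0.9},{"dx":0.5,"dy":-0.8,"dz":0,"ax":0,"ay":0,"az":0},{"dx":0.5,"dy":-0.8,"dz":0,"ax":0,"ay":0,"az":0},{"dx":0.5,"dy":-0.8,"dz":0,"ax":0,"ay":0,"az":0},{"dx":0.5,"dy":-0.8,"dz":0,"ax":0,"ay":0,"az":0},{"dx":0.5,"dy":-0.8,"dz":0,"ax":0,"ay":0,"az":0}]' -1 20
```

```text
t: 3.1
tcp_pos: [454.4, 157.3, 325.0]
ee_rot: [-1.566, 0.008, -1.31]
ft_force: [-0.0, 0.2, -0.7]
gripper_width: 2.0
```

```bash
python3 -m inch '[{"dx":0.34,"dy":-0.4,"dz":0,"ax":0,"ay":0,"az":0},{"dx":0.34,"dy":-0.4,"dz":0,"ax":0,"ay":0,"az":0},{"dx":0,"dy":0,"dz":-0.6,"ax":0,"ay":0,"az":0},{"dx":0,"dy":0,"dz":-0.2,"ax":0,"ay":0,"az":0},{"dx":0,"dy":0,"dz":0,"ax":0,"ay":0,"az":0}]'
python3 - <<'E'
from h import *
p=shot('side','d1');q=shot('top','d1');x=monitor.observe()['tcp_pos'];print(x,proj(p,x),proj(q,x))
import cv2
i=cv2.imread('pics/d1_side.png')[100:240,240:420];cv2.imwrite('pics/d1c.png',cv2.resize(i,None,fx=4.4,fy=4.2,interpolation=cv2.INTER_CUBIC))
E
```

```text
t: 3.6
tcp_pos: [493.0, 108.4, 285.0]
ee_rot: [-1.563, 0.006, -1.322]
ft_force: [-0.1, -0.1, 1.1]
gripper_width: 0.3
[493.39793504 108.99761965 286.27756787] [301.93894104 137.0399591 ] [276.31430612 203.20036466]
```

View pics/d1c.png

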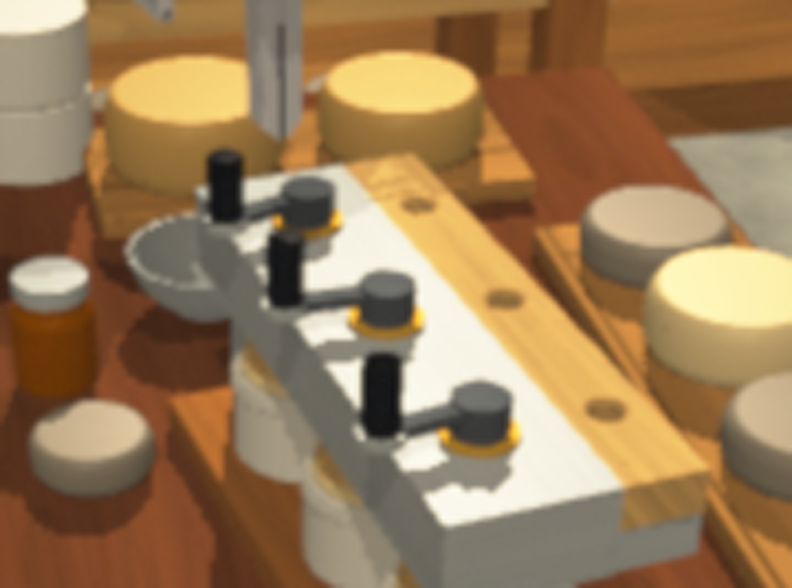

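View pics/d1_top.png

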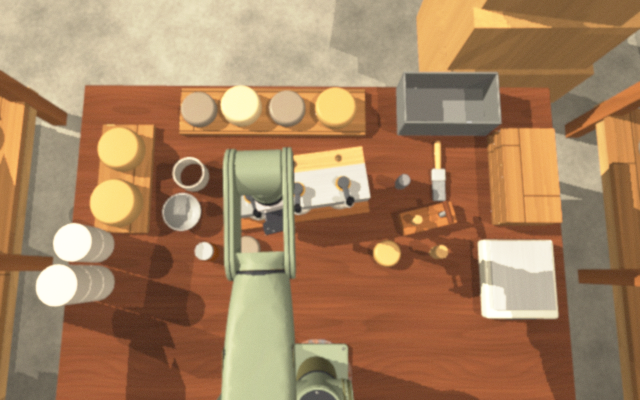

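Run:
```python
from h import *
x=monitor.observe();p=shot('side','d2');x2=monitor.observe();print(x['tcp_pos'],x2['tcp_pos'],x2['ee_rot'],x2['qvel'])
uv=proj(p,x2['tcp_pos']);print(uv)
R=Rn.from_euler('xyz',x2['ee_rot']).as_matrix()
i=cv2.imread('pics/d2_side.png')[90:170,260:360];i=cv2.resize(i,None,fx=7,fy=7,interpolation=cv2.INTER_CUBIC)
for a,b,c in[(0,0,0),(8,0,12.5),(8,0,-12.5),(-8,0,12.5),(-8,0,-12.5),(0,-40,0)]:
    u=proj(p,np.array(x2['tcp_pos'])+R@[a,b,c]);u=((u-[260,90]+.5)*7-.5).astype(int);cv2.circle(i,tuple(map(int,u)),3,(0,0,255),-1)
cv2.imwrite('pics/d2c.png',i)
```

```text
[493.39793504 108.99761965 286.27756787] [493.77399519 109.11637615 286.93433174] [-1.55939224  0.00534276 -1.32046338] [ 0.00394201 -0.00806934 -0.01293468 -0.0006338  -0.00243504 -0.00063264]
[302.07518782 136.76849084]
```

View pics/d2c.png

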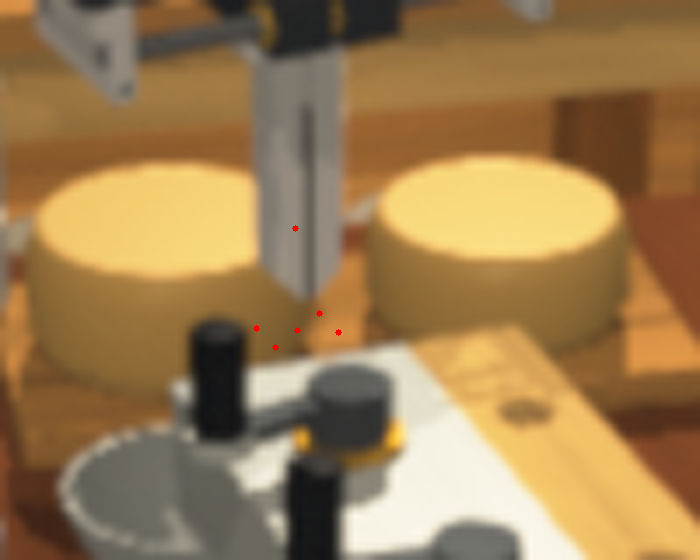

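Run:
```python
from h import *
t=camera('top');s=camera('side')
X=np.array([227.3,527.7,183]);R=Rn.from_euler('xyz',[-1.571,0,-.407]).as_matrix()
for n,p in(('top',t),('side',s)):
    i=cv2.imread(f'pics/s0_{n}.png');u=proj(p,X).astype(int);print(u)
    x0,y0=u[0]-40,max(u[1]-50,0);i=i[y0:y0+80,x0:x0+80];i=cv2.resize(i,None,fx=7,fy=7,interpolation=cv2.INTER_CUBIC)
    for a,b,c in[(0,0,0),(8,0,47),(8,0,-47),(-8,0,47),(-8,0,-47),(8,0,60),(8,0,-60),(0,-40,47),(0,-40,-47)]:
        v=((proj(p,X+R@[a,b,c])-[x0,y0]+.5)*7-.5).astype(int);cv2.circle(i,tuple(map(int,v)),3,(0,0,255),-1)
    cv2.imwrite(f'pics/d3{n}.png',i)
```

```text
[125 304]
[194 115]
```

View pics/d3top.png

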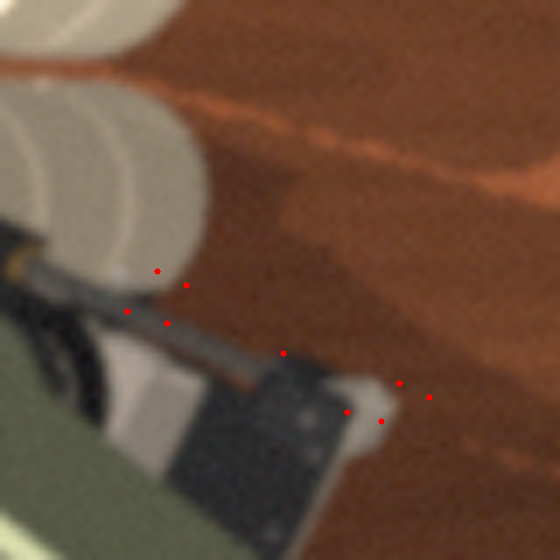

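View pics/d3side.png

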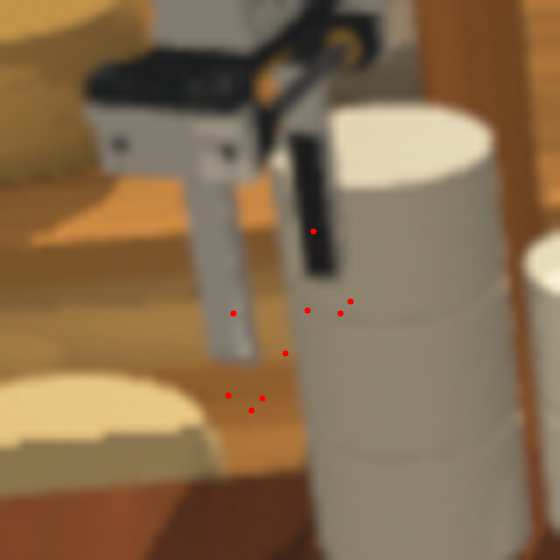

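```bash
python3 -m inch '[{"dx":0.44,"dy":0.06,"dz":-0.5,"ax":-0.0,"ay":0,"az":0},{"dx":0,"dy":0,"dz":-0.5,"ax":0,"ay":0,"az":0},{"dx":0,"dy":0,"dz":-0.2,"ax":0,"ay":0,"az":0},{"dx":0,"dy":0,"dz":0,"ax":0,"ay":0,"az":0}]'
python3 -m inch '[{"dx":0,"dy":0,"dz":-0.1,"ax":-0.0,"ay":0,"az":0},{"dx":0,"dy":0,"dz":-0.1,"ax":0,"ay":0,"az":0},{"dx":0,"dy":0,"dz":-0.0,"ax":0,"ay":0,"az":0}]'
```

```text
t: 4.25
tcp_pos: [519.3, 114.4, 231.6]
ee_rot: [-1.547, 0.003, -1.317]
ft_force: [0.8, -0.2, 0.1]
gripper_width: 0.3
t: 4.55
tcp_pos: [520.6, 114.9, 224.2]
ee_rot: [-1.542, 0.002, -1.316]
ft_force: [0.1, 0.7, 0.4]
gripper_width: 0.5
```

```bash
python3 -m inch '[{"dx":0,"dy":0,"dz":-0.1,"ax":-0.05,"ay":0.2,"az":0},{"dx":0,"dy":0,"dz":-0.08,"ax":0,"ay":0,"az":0}]'
python3 -m inch '[{"dx":0,"dy":0,"dz":-0.06,"ax":0,"ay":0,"az":0},{"dx":0,"dy":0,"dz":0,"ax":0,"ay":0,"az":0}]'
python3 -m inch '[{"dx":0,"dy":0,"dz":-0.06,"ax":0,"ay":0,"az":0},{"dx":0,"dy":0,"dz":0,"ax":0,"ay":0,"az":0}]'
```

```text
t: 4.75
tcp_pos: [521.7, 114.9, 216.7]
ee_rot: [-1.57, 0.001, -1.316]
ft_force: [0.2, 0.2, 0.7]
gripper_width: 0.8
t: 4.95
tcp_pos: [521.7, 114.9, 212.8]
ee_rot: [-1.571, 0.002, -1.316]
ft_force: [-0.6, -0.3, -0.4]
gripper_width: 0.7
t: 5.15
tcp_pos: [521.6, 114.8, 209.4]
ee_rot: [-1.571, 0.002, -1.316]
ft_force: [0.1, 0.6, 0.7]
gripper_width: 0.5
```

Run:
```python
from h import *
p=shot('side','d4');x2=monitor.observe()
R=Rn.from_euler('xyz',x2['ee_rot']).as_matrix()
i=cv2.imread('pics/d4_side.png')[100:200,270:370];i=cv2.resize(i,None,fx=6,fy=6,interpolation=cv2.INTER_CUBIC)
for a,b,c in[(0,0,0),(8,0,6),(8,0,-6),(-8,0,6),(-8,0,-6)]:
    u=proj(p,np.array(x2['tcp_pos'])+R@[a,b,c]);u=((u-[270,100]+.5)*6-.5).astype(int);cv2.circle(i,tuple(map(int,u)),2,(0,0,255),-1)
cv2.imwrite('pics/d4c.png',i)
```

```text
(no output)
```

View pics/d4c.png

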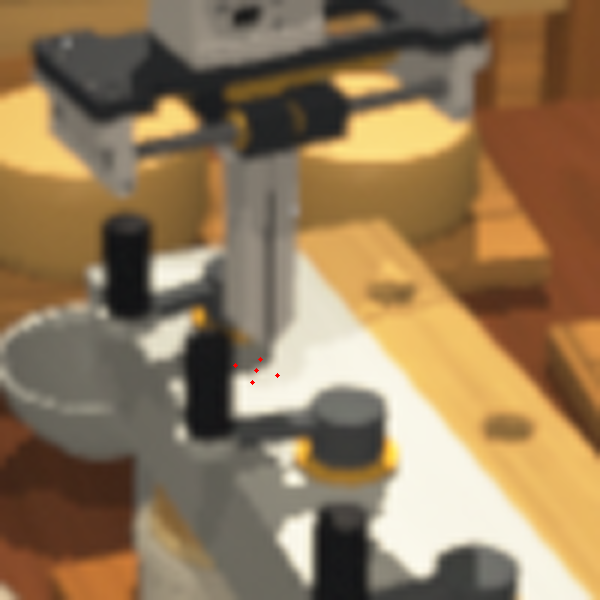

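```bash
for k in 1 2 3; do python3 -m inch '[{"dx":0,"dy":0,"dz":-0.05,"ax":0,"ay":0,"az":0},{"dx":0,"dy":0,"dz":0,"ax":0,"ay":0,"az":0}]' | egrep 'tcp|ft_'; done
```

```text
tcp_pos: [521.9, 114.8, 207.2]
ft_force: [-0.3, -0.4, 0.8]
tcp_pos: [521.9, 114.8, 204.7]
ft_force: [-0.9, 0.2, 0.6]
tcp_pos: [521.9, 114.8, 202.0]
ft_force: [-0.2, 0.8, -0.2]
```

```bash
python3 -m inch '[{"dx":0,"dy":0,"dz":-0.05,"ax":0,"ay":0,"az":0},{"dx":0,"dy":0,"dz":0,"ax":0,"ay":0,"az":0}]' | egrep 'tcp|ft_'
python3 -m inch '[{"dx":0,"dy":0,"dz":-0.04,"ax":0,"ay":0,"az":0},{"dx":0,"dy":0,"dz":0,"ax":0,"ay":0,"az":0}]' | egrep 'tcp|ft_'
python3 - <<'E'
from h import *
p=shot('side','d5');x2=monitor.observe();print(x2['tcp_pos'],x2['ft_force'])
R=Rn.from_euler('xyz',x2['ee_rot']).as_matrix()
i=cv2.imread('pics/d5_side.png')[100:200,270:370];i=cv2.resize(i,None,fx=6,fy=6,interpolation=cv2.INTER_CUBIC)
for a,b,c in[(0,0,0),(8,0,6),(8,0,-6),(-8,0,6),(-8,0,-6)]:
    u=proj(p,np.array(x2['tcp_pos'])+R@[a,b,c]);u=((u-[270,100]+.5)*6-.5).astype(int);cv2.circle(i,tuple(map(int,u)),2,(0,0,255),-1)
cv2.imwrite('pics/d5c.png',i)
E
```

```text
tcp_pos: [521.9, 114.8, 199.2]
ft_force: [-0.3, -0.0, -0.3]
tcp_pos: [521.9, 114.8, 197.0]
ft_force: [0.6, 0.9, 0.4]
[522.08536739 114.8268912  197.24538627] [-0.5827076  -1.91727122  0.0328465 ]
```

View pics/d5c.png

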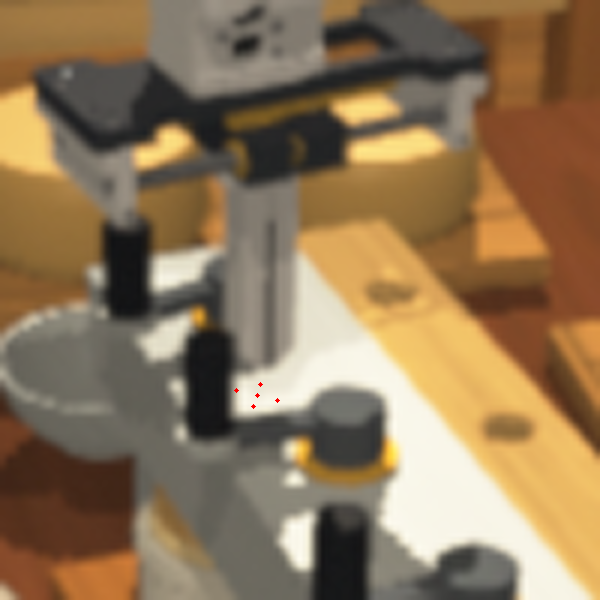

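```bash
for k in 1 2 3 ; do python3 -m inch '[{"dx":0,"dy":0,"dz":-0.04,"ax":0,"ay":0,"az":0},{"dx":0,"dy":0,"dz":0,"ax":0,"ay":0,"az":0}]' | egrep 'tcp|ft_'; done
```

```text
tcp_pos: [522.2, 114.8, 195.2]
ft_force: [0.1, 0.0, 0.1]
tcp_pos: [522.2, 114.9, 193.0]
ft_force: [-0.0, -0.0, -0.2]
tcp_pos: [522.2, 114.8, 190.9]
ft_force: [0.1, -0.3, -0.1]
```

```bash
for k in 1 2 3 ; do python3 -m inch '[{"dx":0,"dy":0,"dz":-0.04,"ax":0,"ay":0,"az":0},{"dx":0,"dy":0,"dz":0,"ax":0,"ay":0,"az":0}]' | egrep 'tcp|ft_'; done
python3 - <<'E'
from h import *
p=shot('side','d6')
i=cv2.imread('pics/d6_side.png')[100:200,270:370];i=cv2.resize(i,None,fx=6,fy=6,interpolation=cv2.INTER_CUBIC)
cv2.imwrite('pics/d6c.png',i)
E
```

```text
tcp_pos: [522.2, 114.9, 188.7]
ft_force: [-0.4, -0.3, -0.3]
tcp_pos: [522.2, 114.8, 186.5]
ft_force: [-0.3, -0.4, 0.5]
tcp_pos: [522.2, 114.9, 184.3]
ft_force: [-0.6, -0.6, -0.6]
```

View pics/d6c.png

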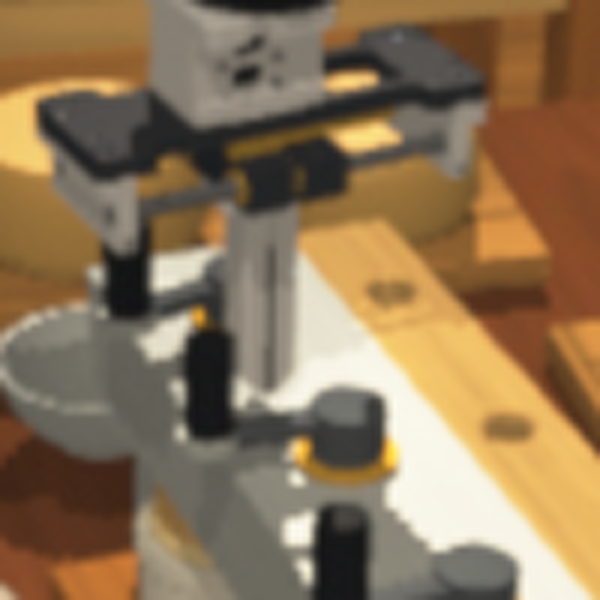

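```bash
python3 - <<'E'
from h import *
p=camera('side')
for z in(200,190,210):print(onz(p,(314.4,164.5),z))
s=monitor.observe();print(s['q'],s['tcp_pos'])
E
for k in 1 2 ; do python3 -m inch '[{"dx":0,"dy":0,"dz":-0.04,"ax":0,"ay":0,"az":0},{"dx":0,"dy":0,"dz":0,"ax":0,"ay":0,"az":0}]' | egrep 'tcp|ft_'; done
```

```text
[527.19847838 114.12447236 200.        ]
[531.06071607 130.82469384 190.        ]
[523.33624069  97.42425087 210.        ]
[ 5.34760182e-02  1.19097621e-01  1.64047088e+00  1.61198247e-03
  1.38007080e+00 -2.01449666e-01] [522.4457014  114.86474519 184.66324887]
tcp_pos: [522.6, 114.9, 182.6]
ft_force: [-0.0, -1.2, -0.1]
tcp_pos: [522.6, 114.9, 180.5]
ft_force: [-0.0, -0.2, 0.1]
```

```bash
for k in 1 2 3 ; do python3 -m inch '[{"dx":0,"dy":0,"dz":-0.04,"ax":0,"ay":0,"az":0},{"dx":0,"dy":0,"dz":0,"ax":0,"ay":0,"az":0}]' | egrep 'tcp|ft_'; done
python3 - <<'E'
from h import *
p=shot('side','d7');q=shot('top','d7')
i=cv2.imread('pics/d7_side.png')[100:200,270:370];i=cv2.resize(i,None,fx=6,fy=6,interpolation=cv2.INTER_CUBIC)
cv2.imwrite('pics/d7c.png',i)
i=cv2.imread('pics/d7_top.png')[120:270,200:400];i=cv2.resize(i,None,fx=4,fy=4,interpolation=cv2.INTER_CUBIC)
cv2.imwrite('pics/d7t.png',i)
E
```

```text
tcp_pos: [522.9, 114.9, 178.7]
ft_force: [0.2, -0.3, -0.2]
tcp_pos: [523.4, 114.9, 179.0]
ft_force: [-0.1, -0.8, -0.0]
tcp_pos: [524.1, 115.0, 178.7]
ft_force: [-0.4, -0.3, -0.1]
```

View pics/d7c.png

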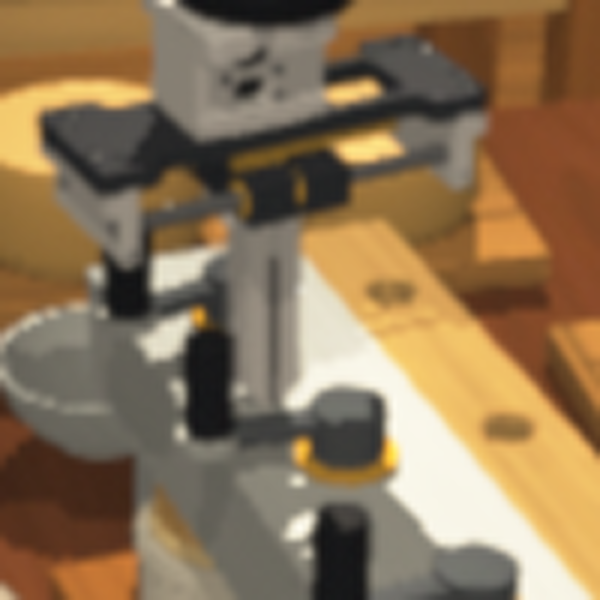

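View pics/d7t.png

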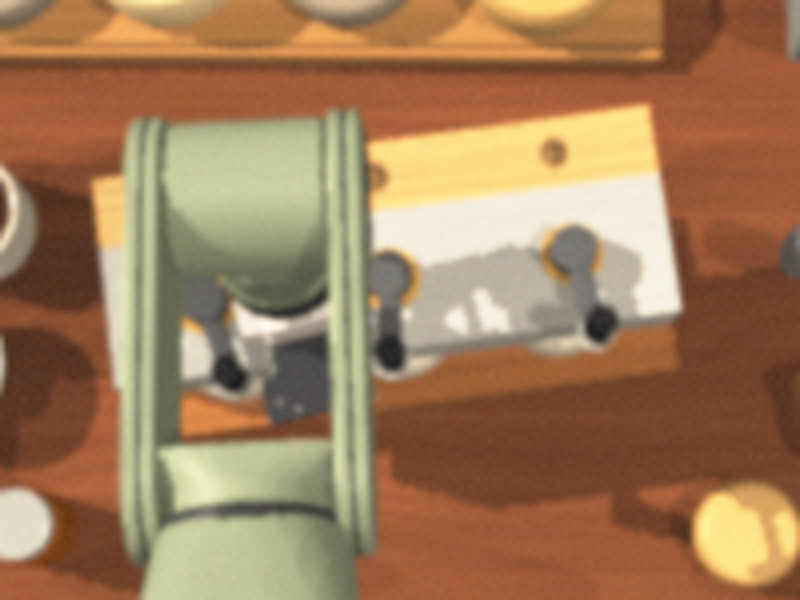

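```bash
python3 - <<'E'
from h import *
s=monitor.observe();print({k:np.round(v,3).tolist() for k,v in s.items()})
E
python3 -m inch '[{"dx":0,"dy":0,"dz":-0.06,"ax":0,"ay":0,"az":0}]'
python3 - <<'E'
from h import *
s=monitor.observe();print({k:np.round(v,3).tolist() for k,v in s.items()})
E
```

```text
{'t': 8.65, 'q': [0.054, 0.124, 1.648, 0.001, 1.363, -0.202], 'qvel': [0.001, 0.002, -0.003, 0.001, 0.003, -0.0], 'joint_torque': [-0.073, -31.838, -26.793, 0.063, -0.099, 0.001], 'tcp_pos': [524.067, 114.983, 178.507], 'ee_rot': [-1.564, 0.0, -1.316], 'ft_force': [0.274, 0.348, 2.012], 'moment': [-0.032, 0.077, 0.009], 'gripper_width': 0.531}
t: 8.75
tcp_pos: [524.1, 115.0, 178.3]
ee_rot: [-1.564, -0.0, -1.316]
ft_force: [-9.9, -1.0, 26.0]
gripper_width: 0.4
{'t': 8.75, 'q': [0.054, 0.124, 1.648, 0.001, 1.362, -0.202], 'qvel': [0.0, -0.001, 0.005, -0.002, -0.006, -0.0], 'joint_torque': [-0.62, -20.618, -20.923, 0.191, -3.249, 0.0], 'tcp_pos': [524.149, 114.987, 178.296], 'ee_rot': [-1.564, -0.0, -1.316], 'ft_force': [-9.876, -1.038, 25.95], 'moment': [-0.245, 1.966, 0.01], 'gripper_width': 0.352}
```

```bash
python3 -m inch '[{"dx":0,"dy":0,"dz":0.3,"ax":0,"ay":0,"az":0},{"dx":0,"dy":0,"dz":0.1,"ax":0,"ay":0,"az":0},{"dx":0,"dy":0,"dz":0,"ax":0,"ay":0,"az":0}]'
python3 - <<'E'
from h import *
p=shot('side','d8');x2=monitor.observe();print(x2['tcp_pos'])
R=Rn.from_euler('xyz',x2['ee_rot']).as_matrix()
i=cv2.imread('pics/d8_side.png')[130:180,290:340];i=cv2.resize(i,None,fx=12,fy=12,interpolation=cv2.INTER_CUBIC)
for a,b,c in[(0,0,0),(8,0,6),(8,0,-6),(-8,0,6),(-8,0,-6)]:
    u=proj(p,np.array(x2['tcp_pos'])+[0,0,21.5]+R@[a,b,c]);u=((u-[290,130]+.5)*12-.5).astype(int);cv2.circle(i,tuple(map(int,u)),2,(0,0,255),-1)
cv2.imwrite('pics/d8c.png',i)
E
```

```text
t: 9.05
tcp_pos: [523.7, 114.9, 198.1]
ee_rot: [-1.565, 0.0, -1.316]
ft_force: [-0.9, 0.7, 0.0]
gripper_width: 0.5
[523.52717457 114.93551967 197.71812839]
```

View pics/d8c.png

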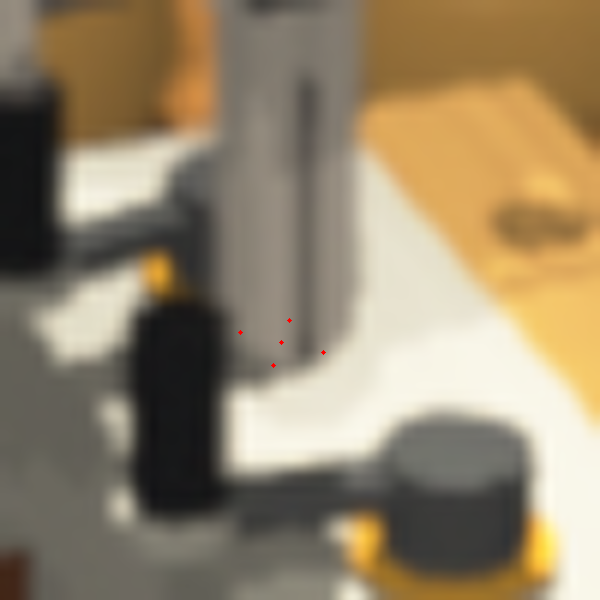

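Run:
```python
from h import *
t=camera('top');s=camera('side')
T=np.array([(248.2,170.0),(293.3,164.2),(338.5,157.9)])-.35;S=np.array([(335.1,148.6),(354.7,171.2),(377.5,197.5)])-.4
KT=np.array([(257.3,213.3),(297.6,208.2),(350.3,200.9)])-.35;KS=np.array([(291.2,137),(304.9,156.3),(327,185.6)])-.4
for i in range(3): print('sock',onz(t,T[i],200).round(1),onz(s,S[i]-[.8,0],200).round(1),'knobtop',onz(t,KT[i],267).round(1),onz(s,KS[i]-[.8,0],267).round(1))
print('marker',onz(t,np.array((417.6,219.7))-.35,85),onz(s,np.array((337.4,320.4))-[1.2,.4],85))
```

```text
sock [603.3 199.3 200. ] [599.8 190.1 200. ] knobtop [470.1 161.3 267. ] [471.1 154.7 267. ]
sock [621.   71.3 200. ] [618.4  62.  200. ] knobtop [484.3  55.1 267. ] [485.1  47.8 267. ]
sock [640.3 -57.7 200. ] [636.9 -65.4 200. ] knobtop [504.7 -84.5 267. ] [506.  -90.9 267. ]
marker [ 477.62481368 -306.90738645   85.        ] [ 476.68063526 -314.15710029   85.        ]
```

```bash
python3 -m inch '[{"dx":-0.35,"dy":0.05,"dz":0.25,"ax":0,"ay":0,"az":0},{"dx":-0.34,"dy":0.05,"dz":0,"ax":0,"ay":0,"az":0},{"dx":0,"dy":0,"dz":0,"ax":0,"ay":0,"az":0}]'
for k in 1 2 3 4 5; do python3 -m inch '[{"dx":-0.01,"dy":0.03,"dz":0,"ax":0,"ay":0,"az":0},{"dx":-0.01,"dy":0.03,"dz":0,"ax":0,"ay":0,"az":0}]' | egrep 'tcp|ft_'; done
```

```text
t: 9.5
tcp_pos: [486.0, 119.6, 206.1]
ee_rot: [-1.573, 0.002, -1.316]
ft_force: [-0.2, 0.1, 0.4]
gripper_width: 0.6
tcp_pos: [485.2, 122.5, 205.1]
ft_force: [0.6, 0.2, -0.3]
tcp_pos: [484.8, 125.6, 204.5]
ft_force: [-0.4, 0.0, 0.6]
tcp_pos: [484.2, 128.8, 204.2]
ft_force: [-0.1, -0.0, -0.1]
tcp_pos: [483.3, 132.1, 204.2]
ft_force: [0.2, 1.0, 0.0]
tcp_pos: [482.2, 135.4, 204.3]
ft_force: [0.2, -0.5, 0.1]
```

```bash
python3 -m inch '[{"dx":0,"dy":0.0,"dz":0.1,"ax":0,"ay":0,"az":0}]' | egrep 'tcp|ft_'
for k in 1 2 3 ; do python3 -m inch '[{"dx":-0.01,"dy":0.03,"dz":0,"ax":0,"ay":0,"az":0}]' | egrep 'tcp|ft_'; done
```

```text
tcp_pos: [481.5, 135.5, 208.7]
ft_force: [-0.2, -1.0, -0.5]
tcp_pos: [481.7, 137.1, 209.7]
ft_force: [0.4, 0.3, 0.6]
tcp_pos: [481.2, 138.7, 209.9]
ft_force: [-0.0, 0.5, -0.4]
tcp_pos: [480.7, 140.3, 210.1]
ft_force: [-0.1, -0.1, -0.5]
```

```bash
for k in 1 2 3 ; do python3 -m inch '[{"dx":-0.01,"dy":0.03,"dz":0,"ax":0,"ay":0,"az":0}]' | egrep 'tcp|ft_'; done
```

```text
tcp_pos: [480.2, 141.9, 210.1]
ft_force: [-0.1, -0.4, -0.1]
tcp_pos: [479.6, 143.5, 210.1]
ft_force: [0.1, 0.1, -0.6]
tcp_pos: [479.4, 144.2, 210.1]
ft_force: [1.8, -4.4, -0.4]
```

```bash
for k in 1 2 3 4; do python3 -m inch '[{"dx":-0.01,"dy":0.03,"dz":0,"ax":0,"ay":0,"az":0}]' | egrep 'tcp|ft_'; done
```

```text
tcp_pos: [479.0, 144.6, 210.1]
ft_force: [1.0, -3.3, 0.3]
tcp_pos: [478.7, 145.2, 210.1]
ft_force: [0.2, -4.6, -0.3]
tcp_pos: [478.6, 145.2, 210.2]
ft_force: [2.3, -7.9, 0.5]
tcp_pos: [478.6, 145.1, 210.2]
ft_force: [1.8, -7.0, -0.3]
```

```bash
for k in 1 2; do python3 -m inch '[{"dx":-0.02,"dy":0.05,"dz":0,"ax":0,"ay":0,"az":0}]' | egrep 'tcp|ft_'; done
```

```text
tcp_pos: [478.6, 145.1, 210.3]
ft_force: [3.4, -8.6, -1.3]
tcp_pos: [478.7, 144.7, 210.4]
ft_force: [3.4, -9.7, -0.4]
```

```bash
python3 -m inch '[{"dx":0.17,"dy":-0.35,"dz":0,"ax":0,"ay":0,"az":0},{"dx":0,"dy":-0.05,"dz":0.65,"ax":0,"ay":0,"az":0},{"dx":0,"dy":0,"dz":0.65,"ax":0,"ay":0,"az":0},{"dx":0,"dy":-0.7,"dz":0,"ax":0,"ay":0,"az":0},{"dx":0,"dy":-0.7,"dz":0,"ax":0,"ay":0,"az":0},{"dx":0,"dy":-0.6,"dz":0,"ax":0,"ay":0,"az":0},{"dx":0,"dy":0,"dz":0,"ax":0,"ay":0,"az":0}]'
```

```text
t: 12.5
tcp_pos: [486.2, 28.7, 277.1]
ee_rot: [-1.571, -0.01, -1.315]
ft_force: [0.2, 1.1, -0.7]
gripper_width: 0.3
```

```bash
python3 -m inch '[{"dx":0.02,"dy":-0.16,"dz":0,"ax":0,"ay":0,"az":0},{"dx":0,"dy":0,"dz":-0.6,"ax":0,"ay":0,"az":0},{"dx":0,"dy":0,"dz":-0.55,"ax":0,"ay":0,"az":0},{"dx":0,"dy":0,"dz":-0.1,"ax":0,"ay":0,"az":0},{"dx":0,"dy":0,"dz":0,"ax":0,"ay":0,"az":0}]'|egrep 'tcp|rot|ft_'
for k in 1 2 3 ; do python3 -m inch '[{"dx":0,"dy":0.05,"dz":0,"ax":0,"ay":0,"az":0}]' | egrep 'tcp|ft_'; done
```

```text
tcp_pos: [488.4, 24.4, 214.3]
ee_rot: [-1.566, -0.005, -1.312]
ft_force: [0.0, 0.0, -0.2]
tcp_pos: [488.7, 27.3, 214.8]
ft_force: [-0.5, -0.1, -0.3]
tcp_pos: [489.4, 30.4, 216.0]
ft_force: [0.4, -0.4, 0.6]
tcp_pos: [490.2, 33.3, 217.2]
ft_force: [0.0, -1.0, -0.2]
```

```bash
python3 -m inch '[{"dx":-0.06,"dy":0,"dz":-0.14,"ax":0,"ay":0,"az":0}]' | egrep 'tcp|ft_'
for k in 1 2 3 4; do python3 -m inch '[{"dx":-0.01,"dy":0.03,"dz":0,"ax":0,"ay":0,"az":0}]' | egrep 'tcp|ft_'; done
```

```text
tcp_pos: [488.8, 33.6, 212.0]
ft_force: [0.3, -0.1, 0.4]
tcp_pos: [487.9, 34.2, 211.3]
ft_force: [-0.2, -4.0, -3.0]
tcp_pos: [487.9, 34.7, 211.5]
ft_force: [2.4, -4.0, 1.0]
tcp_pos: [487.9, 35.2, 211.6]
ft_force: [2.5, -5.6, -2.3]
tcp_pos: [487.9, 35.1, 211.6]
ft_force: [2.3, -7.8, -2.7]
```

```bash
for k in 1 2 3; do python3 -m inch '[{"dx":-0.005,"dy":0.05,"dz":0,"ax":0,"ay":0,"az":0}]' | egrep 'tcp|ft_'; done
```

```text
tcp_pos: [487.9, 35.0, 211.7]
ft_force: [1.4, -9.8, -0.3]
tcp_pos: [487.9, 34.7, 211.7]
ft_force: [2.3, -8.7, -1.3]
tcp_pos: [487.9, 34.4, 211.9]
ft_force: [2.2, -9.7, -1.2]
```

```bash
python3 -m inch '[{"dx":0.03,"dy":-0.25,"dz":0,"ax":0,"ay":0,"az":0},{"dx":0,"dy":-0.05,"dz":0.65,"ax":0,"ay":0,"az":0},{"dx":0,"dy":0,"dz":0.65,"ax":0,"ay":0,"az":0},{"dx":0.1,"dy":-0.7,"dz":0,"ax":0,"ay":0,"az":0},{"dx":0.1,"dy":-0.7,"dz":0,"ax":0,"ay":0,"az":0},{"dx":0.1,"dy":-0.7,"dz":0,"ax":0,"ay":0,"az":0},{"dx":0.1,"dy":-0.6,"dz":0,"ax":0,"ay":0,"az":0},{"dx":0,"dy":0,"dz":0,"ax":0,"ay":0,"az":0}]'
```

```text
t: 14.9
tcp_pos: [507.8, -116.6, 279.9]
ee_rot: [-1.558, -0.019, -1.309]
ft_force: [-0.1, -0.5, 0.0]
gripper_width: 0.3
```

```bash
python3 -m inch '[{"dx":0.06,"dy":-0.1,"dz":0,"ax":0,"ay":0,"az":0},{"dx":0,"dy":0,"dz":-0.6,"ax":0,"ay":0,"az":0},{"dx":0,"dy":0,"dz":-0.6,"ax":0,"ay":0,"az":0},{"dx":0,"dy":0,"dz":-0.15,"ax":0,"ay":0,"az":0},{"dx":0,"dy":0,"dz":0,"ax":0,"ay":0,"az":0}]'|egrep 'tcp|rot|ft_'
for k in 1 2 3 ; do python3 -m inch '[{"dx":-0.02,"dy":0.05,"dz":-0.02,"ax":0,"ay":0,"az":0}]' | egrep 'tcp|ft_'; done
```

```text
tcp_pos: [511.8, -118.9, 212.4]
ee_rot: [-1.554, -0.015, -1.307]
ft_force: [0.3, -0.5, 0.5]
tcp_pos: [511.3, -116.0, 212.2]
ft_force: [0.4, 0.2, 0.5]
tcp_pos: [510.9, -113.1, 212.4]
ft_force: [-0.5, -0.5, 0.1]
tcp_pos: [510.6, -110.4, 212.6]
ft_force: [-0.6, -0.8, -0.6]
```

```bash
for k in 1 2 3 4 5 6 7 8; do python3 -m inch '[{"dx":-0.01,"dy":0.03,"dz":-0.01,"ax":0,"ay":0,"az":0}]' | egrep 'tcp|ft_'; done
```

```text
tcp_pos: [510.6, -108.6, 213.1]
ft_force: [0.3, 0.7, 0.1]
tcp_pos: [510.5, -107.9, 213.3]
ft_force: [0.1, -4.8, -2.0]
tcp_pos: [510.4, -107.5, 213.3]
ft_force: [0.8, -4.1, 0.3]
tcp_pos: [510.2, -107.1, 213.3]
ft_force: [-0.1, -4.4, -0.2]
tcp_pos: [509.9, -106.4, 213.3]
ft_force: [-0.3, -4.3, 2.1]
tcp_pos: [509.5, -105.5, 213.3]
ft_force: [0.2, -3.9, 2.6]
tcp_pos: [509.1, -104.4, 213.3]
ft_force: [-0.4, -4.1, 3.2]
tcp_pos: [508.7, -103.2, 213.2]
ft_force: [-1.5, -4.0, 1.4]
```

```bash
python3 -m inch '[{"dx":-0.02,"dy":0.06,"dz":0,"ax":0,"ay":0,"az":-0.3},{"dx":-0.02,"dy":0.06,"dz":0,"ax":0,"ay":0,"az":-0.3},{"dx":-0.02,"dy":0.06,"dz":0,"ax":0,"ay":0,"az":-0.3},{"dx":-0.02,"dy":0.06,"dz":0,"ax":0,"ay":0,"az":-0.3}]'
python3 -m inch '[{"dx":-0.01,"dy":0.06,"dz":0,"ax":0,"ay":0,"az":-0.3},{"dx":-0.01,"dy":0.06,"dz":0,"ax":0,"ay":0,"az":-0.3},{"dx":-0.01,"dy":0.06,"dz":0,"ax":0,"ay":0,"az":-0.3},{"dx":-0.01,"dy":0.06,"dz":0,"ax":0,"ay":0,"az":-0.3}]'
```

```text
t: 16.9
tcp_pos: [503.6, -91.3, 213.2]
ee_rot: [-1.547, -0.032, -1.482]
ft_force: [-0.2, -4.0, 2.0]
gripper_width: 0.4
t: 17.3
tcp_pos: [501.0, -78.5, 213.2]
ee_rot: [-1.548, -0.032, -1.657]
ft_force: [0.9, -3.5, 1.1]
gripper_width: 0.2
```

```bash
python3 -m inch '[{"dx":0,"dy":0.06,"dz":0,"ax":0,"ay":0,"az":-0.3},{"dx":0,"dy":0.06,"dz":0,"ax":0,"ay":0,"az":-0.3},{"dx":0,"dy":0.06,"dz":0,"ax":0,"ay":0,"az":-0.3},{"dx":0.01,"dy":0.06,"dz":0,"ax":0,"ay":0,"az":-0.3},{"dx":0.01,"dy":0.06,"dz":0,"ax":0,"ay":0,"az":-0.3},{"dx":0.01,"dy":0.06,"dz":0,"ax":0,"ay":0,"az":-0.3},{"dx":0.02,"dy":0.06,"dz":0,"ax":0,"ay":0,"az":-0.3}]'
```

```text
t: 18.0
tcp_pos: [502.9, -55.9, 213.2]
ee_rot: [-1.548, -0.033, -1.963]
ft_force: [-1.6, -3.0, 2.0]
gripper_width: 0.6
```

```bash
python3 -m inch '[{"dx":-0.2,"dy":-0.35,"dz":0,"ax":0,"ay":0,"az":0},{"dx":0,"dy":-0.1,"dz":0.7,"ax":0,"ay":0,"az":0},{"dx":0,"dy":0,"dz":0.7,"ax":0,"ay":0,"az":0.5},{"dx":0,"dy":-0.7,"dz":0,"ax":0,"ay":0,"az":0.8},{"dx":0,"dy":-0.7,"dz":0,"ax":0,"ay":0,"az":0.8},{"dx":0,"dy":-0.7,"dz":0,"ax":0,"ay":0,"az":0.8},{"dx":0,"dy":-0.7,"dz":0,"ax":0,"ay":0,"az":0.8},{"dx":0,"dy":-0.7,"dz":0,"ax":0,"ay":0,"az":0.7},{"dx":0,"dy":-0.7,"dz":0,"ax":0,"ay":0,"az":0},{"dx":0,"dy":0,"dz":0,"ax":0,"ay":0,"az":0}]' 0.3 15
```

```text
t: 19.0
tcp_pos: [489.9, -274.8, 277.5]
ee_rot: [-1.557, -0.001, -1.307]
ft_force: [-0.5, 1.0, 1.3]
gripper_width: 61.0
```

```bash
python3 -m inch '[{"dx":-0.12,"dy":-0.35,"dz":-0.6,"ax":-0.03,"ay":0.1,"az":-0.2},{"dx":-0.12,"dy":-0.35,"dz":-0.6,"ax":0,"ay":0,"az":-0.1},{"dx":0,"dy":0,"dz":-0.7,"ax":0,"ay":0,"az":0},{"dx":0,"dy":0,"dz":-0.7,"ax":0,"ay":0,"az":0},{"dx":0,"dy":0,"dz":-0.5,"ax":0,"ay":0,"az":0},{"dx":0,"dy":0,"dz":0,"ax":0,"ay":0,"az":0}]'
cat > look.py <<'E'
from h import *
import sys
tag=sys.argv[1];off=float(sys.argv[2])
p=shot('side',tag);q=shot('top',tag);x2=monitor.observe();print(x2['tcp_pos'],x2['ee_rot'],x2['gripper_width'])
R=Rn.from_euler('xyz',x2['ee_rot']).as_matrix();g=x2['gripper_width']/2
for n,P in(('side',p),('top',q)):
    c=proj(P,np.array(x2['tcp_pos'])+[0,0,off]);x0,y0=int(c[0])-50,int(c[1])-50;x0=max(x0,0);y0=max(y0,0);
    y0=min(y0,310)
    i=cv2.imread(f'pics/{tag}_{n}.png')[y0:y0+90,x0:x0+100];i=cv2.resize(i,None,fx=6,fy=6,interpolation=cv2.INTER_CUBIC)
    print(n,'crop',x0,y0)
    for a,b,cc in[(0,0,0),(8,0,g),(8,0,-g),(-8,0,g),(-8,0,-g)]:
        u=proj(P,np.array(x2['tcp_pos'])+[0,0,off]+R@[a,b,cc]);u=((u-[x0,y0]+.5)*6-.5).astype(int);cv2.circle(i,tuple(map(int,u)),2,(0,0,255),-1)
    cv2.imwrite(f'pics/{tag}_{n}c.png',i)
E
python3 look.py e1 21.5
```

```text
t: 19.6
tcp_pos: [479.8, -298.1, 115.9]
ee_rot: [-1.563, 0.016, -1.349]
ft_force: [-0.2, -0.3, -0.4]
gripper_width: 60.8
[ 482.23087568 -300.70988021  120.13872675] [-1.55856571  0.00873481 -1.34848268] 61.32959502482397
side crop 288 244
top crop 369 165
```

View pics/e1_sidec.png

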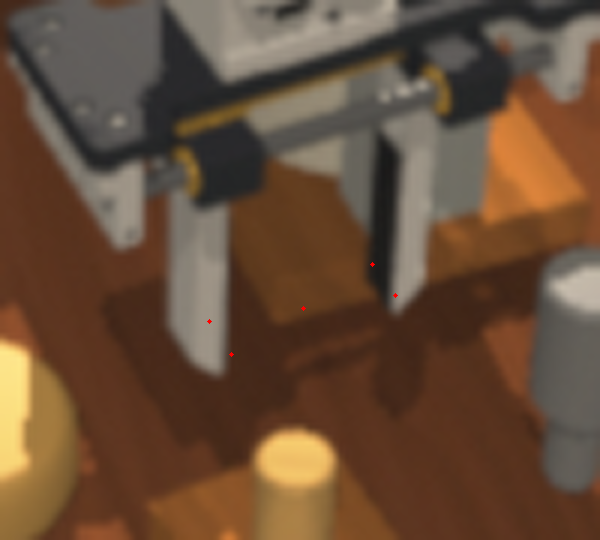

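View pics/e1_top.png

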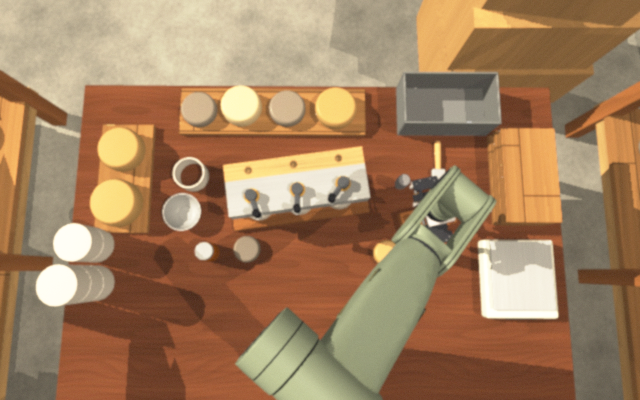

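Run:
```python
from h import *
s=camera('side')
for z in(134,141.6):print(onz(s,(337.4,298),z))
print(onz(s,(336.7,319.8),85))
```

```text
[ 480.9247797  -301.21990552  134.        ]
[ 478.74759471 -308.36002692  141.6       ]
[ 477.81268681 -313.85953267   85.        ]
```

```bash
python3 -m inch '[{"dx":-0.06,"dy":-0.22,"dz":-0.3,"ax":-0.02,"ay":0.1,"az":0},{"dx":0,"dy":0,"dz":-0.4,"ax":0,"ay":0,"az":0},{"dx":0,"dy":0,"dz":-0.2,"ax":0,"ay":0,"az":0},{"dx":0,"dy":0,"dz":0,"ax":0,"ay":0,"az":0}]'
python3 look.py e2 18
```

```text
t: 20.15
tcp_pos: [485.1, -318.0, 81.7]
ee_rot: [-1.564, -0.006, -1.348]
ft_force: [0.1, 0.6, 0.3]
gripper_width: 61.4
[ 485.79995699 -318.44253883   83.00251829] [-1.56242404 -0.00750611 -1.34773002] 61.1405188590766
side crop 291 265
top crop 372 166
```

View pics/e2_sidec.png

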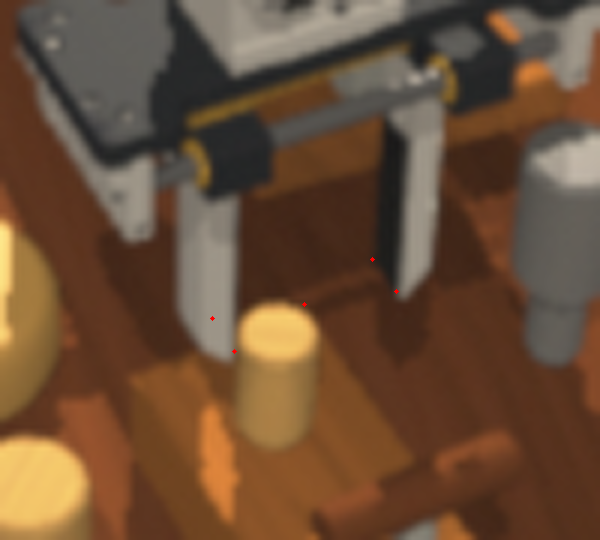

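View pics/e2_topc.png

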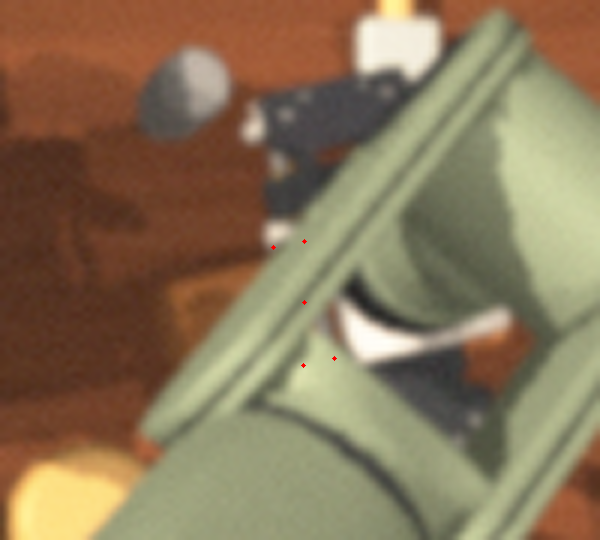

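```bash
python3 -m inch '[{"dx":-0.18,"dy":0.12,"dz":0,"ax":0,"ay":0.05,"az":0},{"dx":-0.02,"dy":0,"dz":-0.2,"ax":0,"ay":0,"az":0},{"dx":-0.02,"dy":0,"dz":-0.2,"ax":0,"ay":0,"az":0},{"dx":0,"dy":0,"dz":-0.0,"ax":0,"ay":0,"az":0}]'
python3 look.py e3 18
```

```text
t: 20.65
tcp_pos: [475.0, -313.0, 64.1]
ee_rot: [-1.567, -0.009, -1.348]
ft_force: [-0.8, 0.0, -0.7]
gripper_width: 60.9
[ 475.93666737 -313.78350336   65.26628478] [-1.56611438 -0.01116821 -1.34762297] 60.726390314697504
side crop 285 270
top crop 369 169
```

View pics/e3_sidec.png

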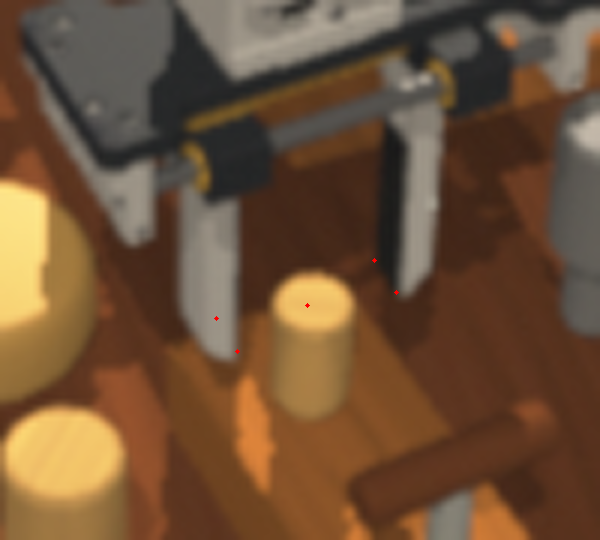

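```bash
python3 -m inch '[{"dx":0.0,"dy":0.05,"dz":-0.2,"ax":0,"ay":0.04,"az":0},{"dx":0,"dy":0.01,"dz":-0.2,"ax":0,"ay":0,"az":0},{"dx":0,"dy":0.01,"dz":-0.2,"ax":0,"ay":0,"az":0},{"dx":0,"dy":0.01,"dz":-0.1,"ax":0,"ay":0,"az":0}]'
python3 look.py e4 18
```

```text
t: 21.15
tcp_pos: [476.9, -310.2, 28.5]
ee_rot: [-1.571, -0.012, -1.348]
ft_force: [-0.0, -0.5, -0.2]
gripper_width: 61.3
[ 476.64192072 -309.97537202   28.51564943] [-1.57096599 -0.01112932 -1.34753147] 61.18064788154117
side crop 285 281
top crop 365 171
```

View pics/e4_sidec.png

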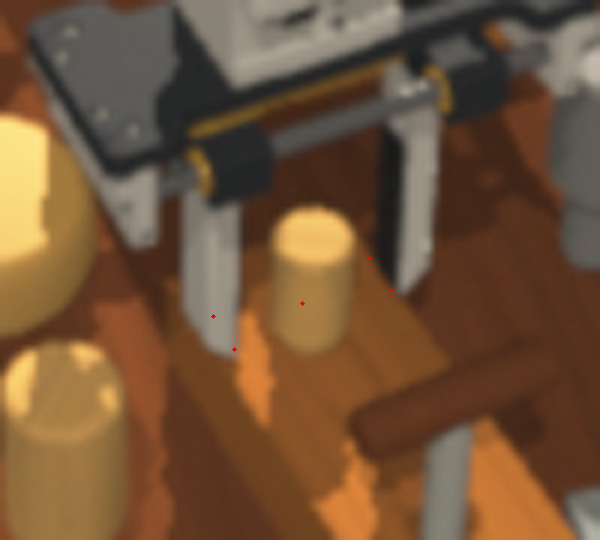

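```bash
for k in 1 2 3 4 5; do python3 -m inch '[{"dx":0,"dy":0.0,"dz":-0.05,"ax":0,"ay":0,"az":0}]' | egrep 'tcp|ft_'; done
```

```text
tcp_pos: [477.1, -310.4, 26.2]
ft_force: [-0.2, 0.4, 0.1]
tcp_pos: [477.1, -310.4, 23.6]
ft_force: [0.3, 0.1, 0.9]
tcp_pos: [477.4, -310.7, 21.3]
ft_force: [-0.7, -0.2, -0.6]
tcp_pos: [477.6, -310.9, 18.8]
ft_force: [-0.0, 0.7, -0.3]
tcp_pos: [477.7, -311.0, 18.4]
ft_force: [-6.5, 5.3, 25.4]
```

```bash
python3 -m inch '[{"dx":0,"dy":0.0,"dz":0.14,"ax":0,"ay":0,"az":0},{"dx":-0.01,"dy":-0.1,"dz":0,"ax":0,"ay":0.0,"az":0},{"dx":0,"dy":0.0,"dz":0,"ax":0,"ay":0,"az":0}]'
python3 look.py e5 21.4
```

```text
t: 22.05
tcp_pos: [477.9, -317.1, 26.8]
ee_rot: [-1.569, -0.015, -1.347]
ft_force: [-0.5, -0.5, 0.8]
gripper_width: 61.1
[ 477.79967818 -316.52223265   26.49517709] [-1.56903173 -0.01404047 -1.34721084] 61.267221214257816
side crop 286 283
top crop 367 170
```

View pics/e5_sidec.png

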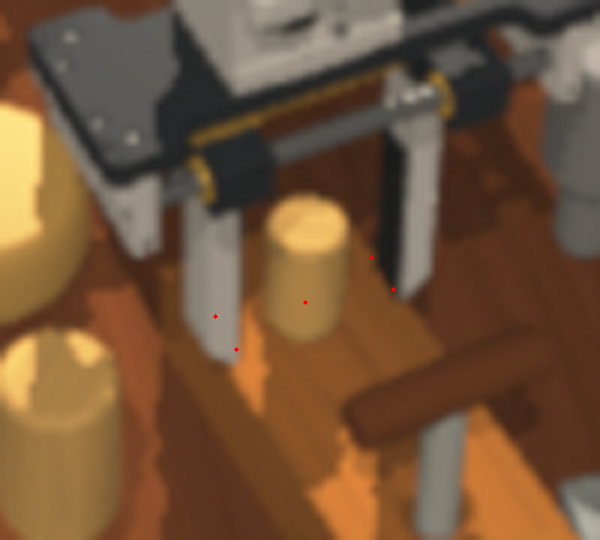

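```bash
python3 -m inch '[{"dx":0,"dy":0.0,"dz":0,"ax":0,"ay":0,"az":0},{"dx":0,"dy":0,"dz":0,"ax":0,"ay":0.0,"az":0},{"dx":0,"dy":0.0,"dz":0,"ax":0,"ay":0,"az":0},{"dx":0,"dy":0.0,"dz":0,"ax":0,"ay":0,"az":0},{"dx":0,"dy":0.0,"dz":0,"ax":0,"ay":0,"az":0}]' -1 20
python3 look.py e6 21.4
```

```text
t: 22.65
tcp_pos: [477.2, -315.7, 25.0]
ee_rot: [-1.57, -0.012, -1.347]
ft_force: [0.4, -0.8, 0.2]
gripper_width: 27.6
[ 477.14801563 -315.69906015   25.01919162] [-1.56999018 -0.01198998 -1.34736355] 27.822478758088522
side crop 285 283
top crop 367 170
```

View pics/e6_sidec.png

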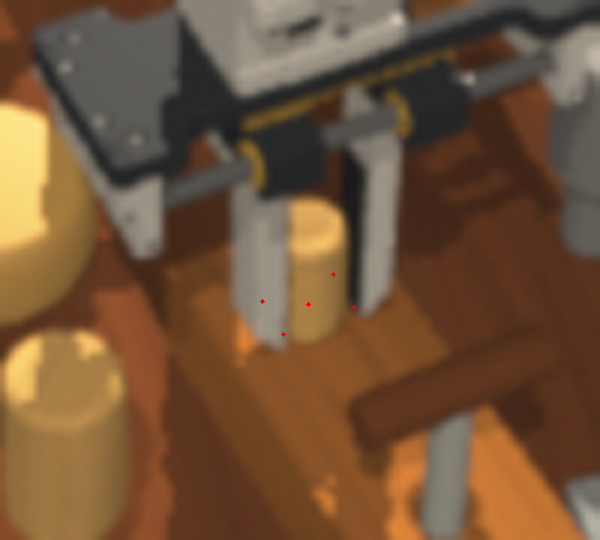

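```bash
python3 -m inch '[{"dx":0,"dy":0.0,"dz":0.4,"ax":0,"ay":0,"az":0},{"dx":0,"dy":0,"dz":0.5,"ax":0,"ay":0.0,"az":0},{"dx":0,"dy":0.0,"dz":0.7,"ax":0,"ay":0,"az":0},{"dx":0,"dy":0.0,"dz":0.8,"ax":0,"ay":0,"az":0},{"dx":0,"dy":0.0,"dz":0.8,"ax":0,"ay":0,"az":0},{"dx":0,"dy":0.0,"dz":0.8,"ax":0,"ay":0,"az":0},{"dx":0,"dy":0.0,"dz":0.8,"ax":0,"ay":0,"az":0},{"dx":0,"dy":0.0,"dz":0,"ax":0,"ay":0,"az":0}]'
python3 look.py f1 21.4
```

```text
t: 23.55
tcp_pos: [474.3, -312.6, 271.6]
ee_rot: [-1.572, -0.009, -1.347]
ft_force: [0.0, -1.2, 0.8]
gripper_width: 27.8
[ 471.91556995 -310.517778    265.28530086] [-1.57801673e+00 -1.15108987e-04 -1.34743645e+00] 27.382661196095736
side crop 286 192
top crop 387 162
```

View pics/f1_side.png

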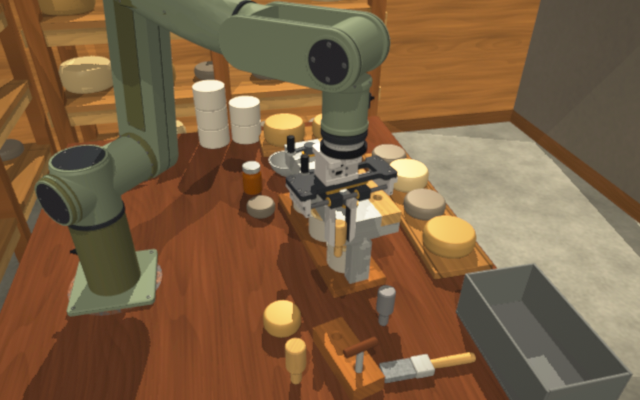

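```bash
python3 -m inch '[{"dx":0.46,"dy":0.66,"dz":0.1,"ax":0,"ay":0,"az":0},{"dx":0.46,"dy":0.66,"dz":0.1,"ax":0,"ay":0,"az":0},{"dx":0.46,"dy":0.66,"dz":0.1,"ax":0,"ay":0,"az":0},{"dx":0.46,"dy":0.66,"dz":0.05,"ax":0,"ay":0,"az":0},{"dx":0.46,"dy":0.66,"dz":0,"ax":0,"ay":0,"az":0},{"dx":0.46,"dy":0.66,"dz":0,"ax":0,"ay":0,"az":0},{"dx":0.46,"dy":0.66,"dz":0,"ax":0,"ay":0,"az":0},{"dx":0,"dy":0.0,"dz":0,"ax":0,"ay":0,"az":0},{"dx":0,"dy":0.0,"dz":0,"ax":0,"ay":0,"az":0}]'
python3 look.py f2 21.4
```

```text
t: 24.55
tcp_pos: [624.8, -66.9, 256.5]
ee_rot: [-1.615, 0.023, -1.353]
ft_force: [-0.3, -0.3, -0.2]
gripper_width: 27.8
[624.51295545 -67.80962484 256.9675669 ] [-1.61437215  0.02351239 -1.35469722] 27.570989914987255
side crop 324 119
top crop 293 105
```

View pics/f2_sidec.png

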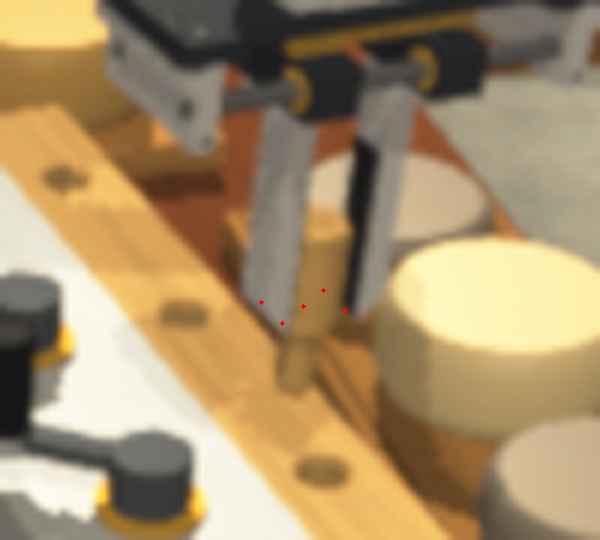

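View pics/f2_topc.png

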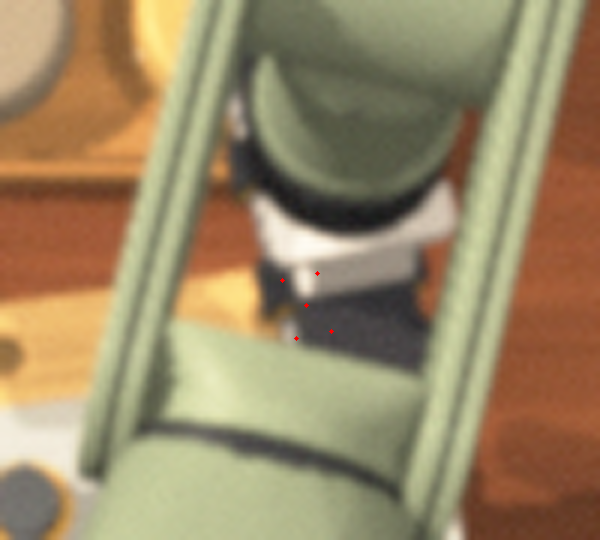

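```bash
cat > corr.py <<'E'
from h import *
s=monitor.observe();R=Rn.from_euler('xyz',s['ee_rot']);T=Rn.from_euler('xyz',[-np.pi/2,0,-1.347])
print(np.round(s['tcp_pos'],1),'rot units',np.round(np.degrees((T*R.inv()).as_rotvec())/8,2))
E
python3 corr.py
python3 - <<'E'
from h import *
s=camera('side')
print(onz(s,(324+295/6-.4,119+386/6-.4),242))
print(onz(s,(324+321/6-.4,119+470/6-.4),200))
E
```

```text
[624.5 -67.8 257. ] rot units [-0.1  -0.34  0.05]
[624.49911354 -66.41963692 242.        ]
[639.00313698 -65.12257751 200.        ]
```

```bash
python3 -m inch '[{"dx":0.28,"dy":0.04,"dz":-0.1,"ax":-0.1,"ay":-0.34,"az":0.05},{"dx":0,"dy":0,"dz":-0.3,"ax":0,"ay":0,"az":0},{"dx":0,"dy":0,"dz":0,"ax":0,"ay":0,"az":0},{"dx":0,"dy":0,"dz":0,"ax":0,"ay":0,"az":0}]'; python3 corr.py
python3 look.py f3 21.4
```

```text
t: 25.1
tcp_pos: [636.5, -71.6, 236.7]
ee_rot: [-1.571, -0.002, -1.355]
ft_force: [0.9, -0.2, -0.4]
gripper_width: 27.8
[636.5 -71.6 236.7] rot units [0.02 0.   0.06]
[636.60126566 -71.39144961 236.5059232 ] [-1.5713154  -0.00208111 -1.35491155] 27.89874271317592
side crop 329 127
top crop 294 103
```

View pics/f3_sidec.png

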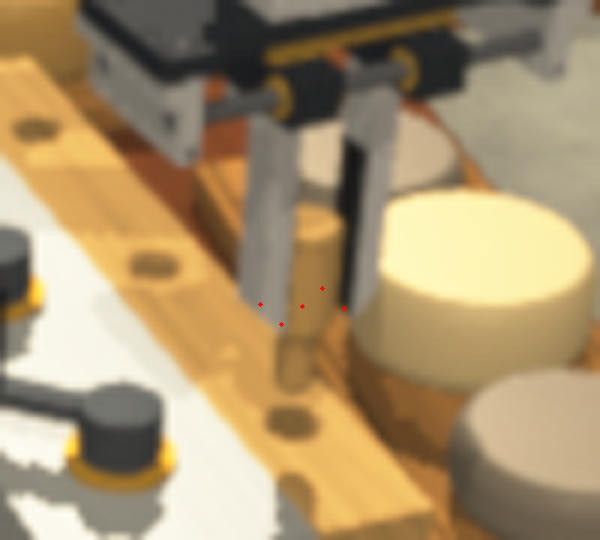

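Run:
```python
from h import *
s=camera('side')
a=onz(s,(329+294/6-.4,127+384/6-.4),221.5);b=onz(s,(329+292.5/6-.4,127+423/6-.4),200);print(a,b,b-a)
```

```text
[636.71855004 -70.15741014 221.5       ] [639.35513806 -65.91968261 200.        ] [  2.63658802   4.23772753 -21.5       ]
```

```bash
python3 -m inch '[{"dx":0.05,"dy":0.09,"dz":-0.15,"ax":0,"ay":0,"az":0.0},{"dx":0,"dy":0,"dz":-0.1,"ax":0,"ay":0,"az":0},{"dx":0,"dy":0,"dz":0,"ax":0,"ay":0,"az":0}]'; python3 corr.py
python3 look.py f4 21.4
```

```text
t: 25.55
tcp_pos: [640.2, -66.6, 224.3]
ee_rot: [-1.569, -0.003, -1.355]
ft_force: [-0.6, 0.1, -1.2]
gripper_width: 27.3
[640.2 -66.6 224.3] rot units [0.02 0.02 0.06]
[640.42959465 -66.6237713  224.93635099] [-1.56834759 -0.0031868  -1.35484812] 27.47031061679347
side crop 329 130
top crop 292 103
```

```bash
python3 -c "
import cv2
i=cv2.imread('pics/f4_side.png')[170:215,350:410];cv2.imwrite('pics/f4z.png',cv2.resize(i,None,fx=12,fy=12,interpolation=cv2.INTER_CUBIC))"
```

```text
(no output)
```

View pics/f4z.png

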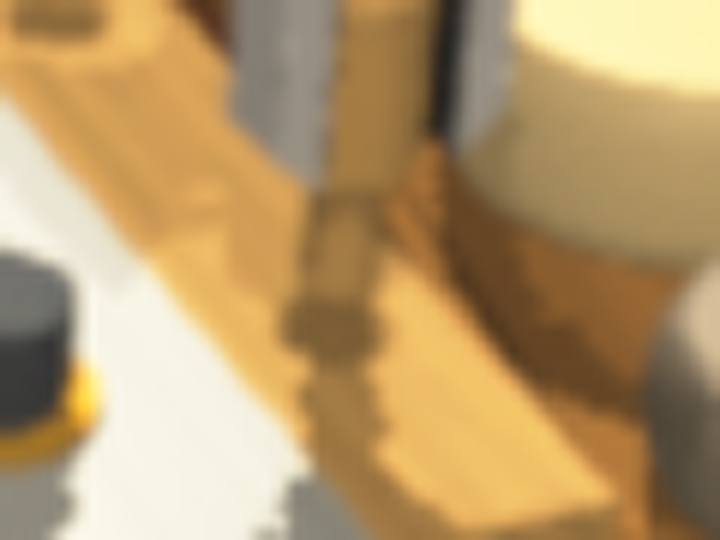

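```bash
for k in 1 2 3 4 5; do python3 -m inch '[{"dx":0,"dy":0,"dz":-0.06,"ax":0,"ay":0,"az":0}]' | egrep 'tcp|ft_'; done; python3 corr.py
```

```text
tcp_pos: [640.9, -66.7, 222.6]
ft_force: [-0.3, -0.2, -0.7]
tcp_pos: [641.0, -66.6, 219.5]
ft_force: [-0.3, 0.1, -0.5]
tcp_pos: [641.1, -66.6, 216.4]
ft_force: [0.7, 0.8, -0.3]
tcp_pos: [641.1, -66.7, 213.1]
ft_force: [0.2, -0.3, -1.0]
tcp_pos: [641.0, -66.7, 209.8]
ft_force: [-0.5, -0.7, 0.4]
[641.  -66.7 209.8] rot units [0.02 0.03 0.06]
```

```bash
for k in 1 2 3 4 ; do python3 -m inch '[{"dx":0,"dy":0,"dz":-0.06,"ax":0,"ay":0,"az":0}]' | egrep 'tcp|ft_'; done; python3 look.py f5 21.4
```

```text
tcp_pos: [640.9, -66.7, 206.4]
ft_force: [0.3, 0.7, 0.1]
tcp_pos: [640.9, -66.7, 203.1]
ft_force: [-0.7, 0.6, -0.4]
tcp_pos: [640.8, -66.7, 199.7]
ft_force: [-0.1, -0.0, -0.8]
tcp_pos: [640.8, -66.7, 196.4]
ft_force: [-0.2, 0.1, -1.9]
[640.4250942  -66.61326945 195.95113598] [-1.56823381 -0.00334961 -1.35476222] 27.813750579543864
side crop 328 141
top crop 291 105
```

View pics/f5_sidec.png

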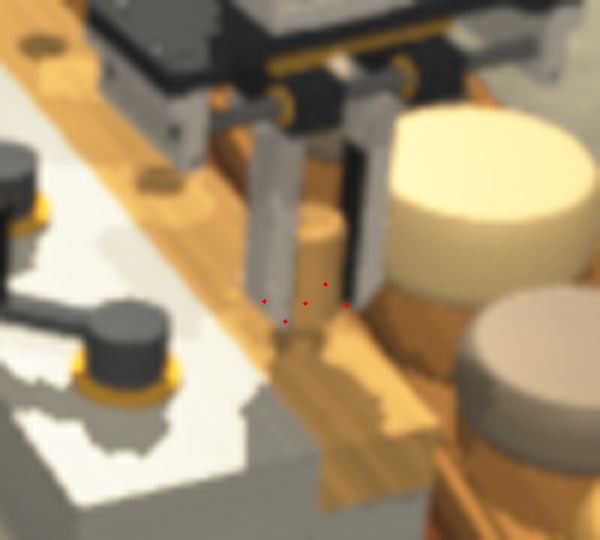

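```bash
for k in 1 2 3 ; do python3 -m inch '[{"dx":0,"dy":0,"dz":-0.05,"ax":0,"ay":0,"az":0}]' | egrep 'tcp|ft_'; done
```

```text
tcp_pos: [640.8, -66.7, 193.9]
ft_force: [-0.2, -0.2, 0.0]
tcp_pos: [640.8, -66.7, 191.2]
ft_force: [0.1, 0.3, 0.3]
tcp_pos: [641.3, -66.8, 189.7]
ft_force: [-1.4, -0.1, 9.9]
```

```bash
python3 -m inch '[{"dx":0,"dy":0,"dz":0,"ax":0,"ay":0,"az":0},{"dx":0,"dy":0,"dz":0,"ax":0,"ay":0,"az":0},{"dx":0,"dy":0,"dz":0,"ax":0,"ay":0,"az":0},{"dx":0,"dy":0,"dz":0,"ax":0,"ay":0,"az":0}]' 0.05; 
python3 -m inch '[{"dx":0,"dy":0,"dz":0.2,"ax":0,"ay":0,"az":0},{"dx":0,"dy":0,"dz":0.4,"ax":0,"ay":0,"az":0},{"dx":0,"dy":0,"dz":0.6,"ax":0,"ay":0,"az":0},{"dx":0,"dy":0,"dz":0.6,"ax":0,"ay":0,"az":0},{"dx":0,"dy":-0.5,"dz":0.6,"ax":0,"ay":0,"az":0},{"dx":0,"dy":-0.7,"dz":0.5,"ax":0,"ay":0,"az":0},{"dx":-0.2,"dy":-0.8,"dz":0,"ax":0,"ay":0,"az":0},{"dx":-0.2,"dy":-0.8,"dz":0,"ax":0,"ay":0,"az":0},{"dx":-0.2,"dy":-0.8,"dz":0,"ax":0,"ay":0,"az":0},{"dx":0,"dy":-0.8,"dz":0,"ax":0,"ay":0,"az":0},{"dx":0,"dy":0,"dz":0,"ax":0,"ay":0,"az":0}]'
python3 - <<'E'
from h import *
a=shot('side','g1');b=shot('top','g1')
i=cv2.imread('pics/g1_side.png')[130:230,280:420];cv2.imwrite('pics/g1sc.png',cv2.resize(i,None,fx=5.7,fy=5.7,interpolation=cv2.INTER_CUBIC))
i=cv2.imread('pics/g1_top.png')[130:250,210:410];cv2.imwrite('pics/g1tc.png',cv2.resize(i,None,fx=4,fy=4,interpolation=cv2.INTER_CUBIC))
E
```

```text
t: 27.35
tcp_pos: [641.7, -66.9, 190.1]
ee_rot: [-1.565, -0.005, -1.355]
ft_force: [-0.4, 0.2, 0.4]
gripper_width: 49.4
t: 28.45
tcp_pos: [608.6, -292.6, 349.3]
ee_rot: [-1.56, -0.011, -1.349]
ft_force: [-0.1, 0.7, -0.9]
gripper_width: 49.4
```

View pics/g1sc.png

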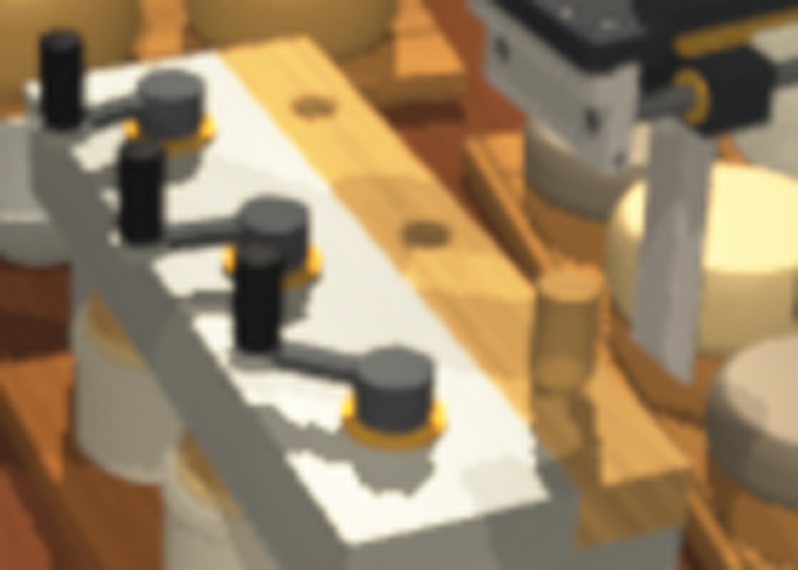

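View pics/g1tc.png

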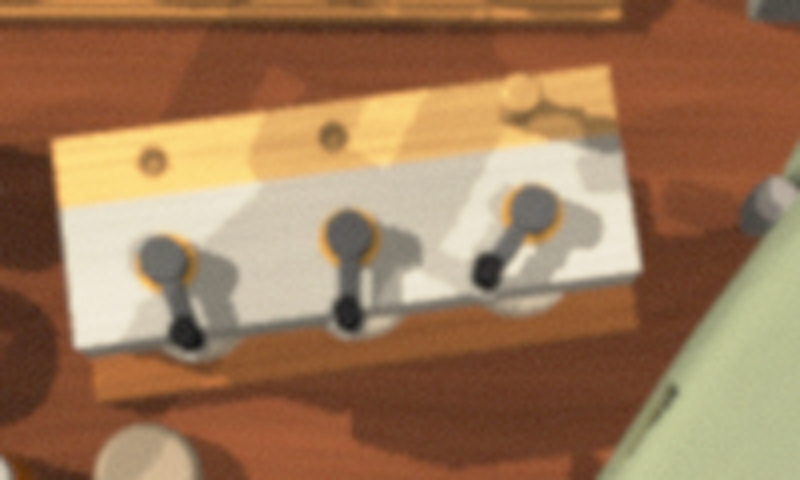

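View pics/g1_top.png

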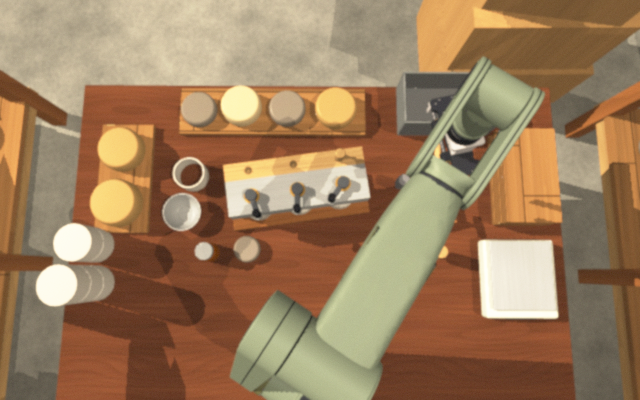

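Run:
```python
from h import *
s=camera('side')
for z in(250,255,260): print(z,proj(s,[639.2,-65.6,z]))
print('obs',280+569/5.7-.4,130+285/5.7-.4)
r.hand_in()
```

```text
250 [378.97486205 179.11291144]
255 [379.15267448 177.27178119]
260 [379.33137378 175.42146803]
obs 379.4245614035088 179.6
the job is handed in; nothing more can be done
```

I felt all three cranks from left to right. The slack one was the right screw (c), and the marker peg is now down in the socket behind it. I have handed the job in; it reports no verdict.

- **Feeling the cranks:** I pushed the left and middle cranks to about 10 N. Each gave about 1–2 mm and then stood firm. The right crank started at about 4 N and kept turning at that drag, so I turned it on by about 48° clockwise, estimated from the tool path. The final pictures show it clearly turned. Sensor readings never went above about 11 N on any crank.
- **Placing the peg:** I took the smaller tan peg from the stand and lowered it into the socket behind the right screw until it met the bottom with about 10 N. I then let go and moved the arm clear.
- **Last checks:** The peg stands upright. In the side view its top is within about 1 pixel of where a fully seated peg should appear. The left and middle cranks look unmoved. The bystanders I could see looked unmoved, but in the last top view the arm hid the trier, the brush and the tan cheese, so I did not check those.

**Disagreements:**
- **Tool height:** the reported tool height was about 21 mm lower than the true fingertip height. I found this by touching the beam and the stand, and corrected for it.
- **Camera positions:** the two cameras disagreed by 6–9 mm in y, so I placed the peg using the side view alone, comparing peg and socket in the same picture.

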